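Lock the neck blocks into the sanding fixture

TASK

Get the ukulele neck blocks ready for sanding: pull a parked hold-down bar up out of its spring clips and lay it aside, lay a neck block flat in the T-shaped pocket below, fully home with its tongue in the narrow part, and push a bar down over it until its chamfered ends snap in under both clips and it lies level on its rests. Do so for every block (there are two or three; any pocket and any bar will do, and an unneeded bar may stay where it is). Leave the stain tins and the tape alone.

Things in the scene. Friction and masses are not known exactly. Their poses are not given: they have to be found in the camera images.
- rack: Fixed plywood board, 215 (x) x 330 (y) x 18 mm, with three equal stations 105 mm apart along y. Origin: centre of its underside; top 18 mm above. Each station: a T-shaped pocket with dark wooden walls, a wooden rest for a bar at either end of it and a sprung steel leaf beyond each rest. It stands left or right of the robot's centre line, the newspaper on the other side.
- seat0 (a point): Station 0 (towards the board's -y edge): centre of the wide part (half-way up) of a fully seated block. x along the station (block's tongue towards +x), z up. Pocket floor 13 mm below this point, tops of its 8 mm thick walls 3 mm below; 1.5 mm clear of the block all round, the upper 5 mm of the walls sloping 4 mm outward as a lead-in. Directly over it lies clip0.
- clip0 (a point): Station 0: centre of a snapped-in bar, 28 mm above seat0, same axes; bar along x, 2 mm over the block, on rests 57-70 mm either side (tops 13 mm lower), cheeks 10 mm high 2.5 mm clear of its sides. Leaf noses (all stations): round, radius 5, centres 9 mm above this point, 147 mm apart; spread 3.5 mm each by 10-25 N of push, then snap over the ends; before that the bar rides 15-18 mm high.
- seat1 (a point): Station 1 (in the middle): centre of the wide part (half-way up) of a fully seated block. x along the station (block's tongue towards +x), z up. Pocket floor 13 mm below this point, tops of its 8 mm thick walls 3 mm below; 1.5 mm clear of the block all round, the upper 5 mm of the walls sloping 4 mm outward as a lead-in. Directly over it lies clip1.
- clip1 (a point): Station 1: centre of a snapped-in bar, 28 mm above seat1, same axes; the bar lies along x, 2 mm over the block, on rests 57 to 70 mm either side of the centre (tops 13 mm below this point), between cheeks 10 mm high, 2.5 mm clear of its sides. Leaves: see clip0 and rack.
- seat2 (a point): Station 2 (towards the board's +y edge): centre of the wide part (half-way up) of a fully seated block. x along the station (block's tongue towards +x), z up. Pocket floor 13 mm below this point, tops of its 8 mm thick walls 3 mm below; 1.5 mm clear of the block all round, the upper 5 mm of the walls sloping 4 mm outward as a lead-in. Directly over it lies clip2.
- clip2 (a point): Station 2: centre of a snapped-in bar, 28 mm above seat2, same axes; the bar lies along x, 2 mm over the block, on rests 57 to 70 mm either side of the centre (tops 13 mm below this point), between cheeks 10 mm high, 2.5 mm clear of its sides. Leaves: see clip0 and rack.
- block0_c (a point): Mahogany neck block, T-shaped in plan, 26 mm thick, about 70 g: wide part 46 (x) x 44 (y) mm, with a tongue 24 long x 22 wide on its +x side. This point is the centre of the wide part, half-way up; z is normal to the flat faces (either face may be up). Lies flat on the newspaper at the start. May be absent: two or three blocks are there.
- block1_c (a point): Mahogany neck block, T-shaped in plan, 26 mm thick, about 70 g: wide part 46 (x) x 44 (y) mm, with a tongue 24 long x 22 wide on its +x side. This point is the centre of the wide part, half-way up; z is normal to the flat faces (either face may be up). Lies flat on the newspaper at the start. May be absent: two or three blocks are there.
- block2_c (a point): Mahogany neck block, T-shaped in plan, 26 mm thick, about 70 g: wide part 46 (x) x 44 (y) mm, with a tongue 24 long x 22 wide on its +x side. This point is the centre of the wide part, half-way up; z is normal to the flat faces (either face may be up). Lies flat on the newspaper at the start. May be absent: two or three blocks are there.
- bar0_c (a point): Pale wooden hold-down bar, 154 mm long along its x, section 26 x 26 mm, about 90 g, both ends chamfered on all four sides over the last 6 mm down to a 6 x 6 mm tip; any of its four sides may be up and either end first. This point is its centre, half-way up. At the start one is parked in the clips of each station, over the empty pocket. All alike.
- bar1_c (a point): Pale wooden hold-down bar, 154 mm long along its x, section 26 x 26 mm, about 90 g, both ends chamfered on all four sides over the last 6 mm down to a 6 x 6 mm tip; any of its four sides may be up and either end first. This point is its centre, half-way up. At the start one is parked in the clips of each station, over the empty pocket. All alike.
- bar2_c (a point): Pale wooden hold-down bar, 154 mm long along its x, section 26 x 26 mm, about 90 g, both ends chamfered on all four sides over the last 6 mm down to a 6 x 6 mm tip; any of its four sides may be up and either end first. This point is its centre, half-way up. At the start one is parked in the clips of each station, over the empty pocket. All alike.
- tin_big_c (a point): Closed grey stain tin, 76 mm across, 58 mm tall, standing loose beyond the work; this point is its centre. To be left where it is.
- tin_small_c (a point): Closed grey stain tin, 68 mm across, 48 mm tall, standing loose beyond the work; this point is its centre. To be left where it is.
- tape_c (a point): Roll of blue masking tape lying flat, 96 mm across, 24 mm tall, standing loose beyond the work; this point is its centre. To be left where it is.
- sheet: Flat newspaper sheet on the table, 360 x 360 mm, origin at its centre, x away from the robot. The blocks lie on its far half; its near half (45 to 150 mm towards the robot from its centre) is free, with room for three bars side by side, 90 mm apart.
Mind the look-alikes: they are no part of the job. What is shaped like the part that bears bar2_c but blue or purple is not meant.

How it is judged:
By the outcome, as a careful person would: the job done as asked, in the order asked, and still so for the second after the job is handed in, with the robot touching nothing.
Of block0, block1, block2 only 2 to 3 are there at a start; the rules pass over those that are not, and their reading is None.
At some moment in a run one of bar0, bar1, bar2, block0, block1, block2 may be knocked a few centimetres aside while the robot is not near it.
Once in a run the grip may slacken for a moment while it holds something.
It also fails if it takes over 210 s, if anything falls off the work surface, if the arm or the gripper's body presses on something with over 40 N, if the wrist force passes 120 N, or if a joint passes its speed limit or range.

ROBOT

A 7-joint arm with a two-finger parallel gripper is mounted at the origin on the work surface. World frame = base frame: x ahead of the robot, y to its left, z up, the work surface at z = 0. Lengths are in m, angles in degrees, forces in N, time in s.
With the tool pointing down it reaches from about 0.425 to 1.025 m from the base axis. Payload 9.4 kg.
Tool frame: the origin (TCP) lies at the very end of the fingers, on their centre line; the grasp point (between the pads) lies arm.pinch_z behind it (arm.pinch_z is the distance from the TCP to the grasp point, in m); z points along the fingers, y is the line along which they close (so a half turn about z gives the same grasp; the last joint's range is limited). The gripper opens to 85 mm and grips with 20 to 120 N. Pads are 22 mm wide; open, the fingers measure 114 mm over their backs; the gripper's body (76 mm by 85 mm) begins 54 mm behind the grasp point. The pads swing forward as they close: fully open they stand 13 mm farther back than shut.
Start: joints at [-78.306, 34.337, -0.143, 91.639, 0.103, 54.024, -4.572], TCP at [0.201, 0.697, 0.231] pointing down, gripper open.
Joint ranges: [-147.43, 147.43], [-19.82, 112.94], [-74.19, 73.91], [6.32, 146.72], [-59.91, 239.91], [6.04, 106.73], [-150.56, 150.56]. Speed limits (degrees/s): [127.2, 127.2, 172.46, 172.46, 180, 180, 180].

INTERFACE

Orientations are given as a 3x3 rotation matrix whose columns are the frame's x, y, z axes.
In Python, from bench import arm, capture gives the robot as it stands.
- The arm moves only by the tool servo_tool, never from a script. Its argument "plan" is one flat list of numbers, 7 for each row, row after row: the turn, a rotation vector about the tool's x, y, z in degrees, then the shift along the tool's x, y, z in mm, then the finger opening in mm, from 0 to 85.4. In form: [rx, ry, rz, dx, dy, dz, claw, rx, ry, rz, dx, dy, dz, claw, ...]. A call has 1 to 8 rows; each row is the pose to reach, as a shift and turn from the pose commanded when the call began, along the tool's axes at that moment; what a row does not reach only later rows make up. A row lasts 1/12 s, in which the tool goes at most 41.7 mm and 7.16 degrees, less where a joint would pass 70% of its speed; a pose out of reach is approached as far as the arm can. A call with a gripper value outside its range is refused whole. The fingers move at their own pace and stop on an object; "newtons" is the grip in N (left out, the last holds). Time passes only in rows, so rows that repeat a pose let the fingers close. It gives the time, the measured TCP pose, the force, the opening and the grip force at its end, in the units of the state.
- arm.read_state(): the state, without advancing time (a new reading comes with each control period).
- capture(name): name is "scene" or "top" or "wrist"; returns a dict with "pixels" (480x640x3 uint8, blue, green, red), "range_z" (480x640 float32, m along the optical axis (not along the pixel's ray), 0 where there is no reading), "camera_matrix" (3x3 intrinsics, pixels), "k1" (the pictures are not rectified: a ray, as slopes to the right and down, at radius r is drawn at 1 + k1 r^2 times it, then the intrinsics apply), "position" and "rotation" of the camera in the world. Camera axes: x right, y up, looking along -z (the intrinsics and any distortion apply to the point x, -y, -z); pixel columns grow to the right and rows downward; lengths in m; the calibration is good to about 2 mm. A picture is of the moment at which its call begins.
- arm.sign_off(): hands the job in; it is judged then, once.
The state is a dict: "time_s": time; "joint_positions": joint angles; "joint_vel": joint speeds; "joint_efforts": joint torques, N m; "eef_pos": TCP position; "ee_rot": TCP orientation; "ft_force": force on the tool from outside, world axes, zero at the start; "torque": the same for the moment, N m; "gripper_width": opening from 0.0 (shut) to 1.0 (fully open); "gripper_force": force on a finger pad.
Only numpy, scipy, OpenCV 4.12 (cv2) and the standard library are available. Lean on these libraries where they do the work, as an engineer would, in place of code of your own. Each camera call takes 0.05 s, during which the arm holds its last target. There are 200 camera calls.

## Working session

There is one attempt and no reset: what is moved stays moved. The work goes in short steps, Python scripts to look and compute and a tool call to move; the robot and the scene stay as the last step left them, time stands still between calls to the robot, and variables do not carry over. Pictures are saved under pics/ and viewed, at most 14 in all, crops included, and the job is handed in when it is done.

Besides the shell and the picture viewer there is one more tool, called after "Request:" as name(argument=value, ...), one argument or row to a line, values as JSON. servo_tool: Moves the arm, as the interface text tells. Its arguments: {"type":"object","properties":{"plan":{"type":"array"},"newtons":{"type":"number"}},"required":["plan"]}

```bash
ls; mkdir -p pics
cat > h.py <<'E'
import numpy as np, cv2
from bench import arm, capture
def cloud(c):
    K=np.array(c["camera_matrix"]);k1=c["k1"]
    v,u=np.mgrid[0:480,0:640]
    xd=(u-K[0,2])/K[0,0]; yd=(v-K[1,2])/K[1,1]
    x,y=xd.copy(),yd.copy()
    for _ in range(8):
        s=1+k1*(x*x+y*y); x,y=xd/s,yd/s
    z=c["range_z"]
    p=np.stack([x*z,-y*z,-z],-1)
    return p@np.array(c["rotation"]).T+np.array(c["position"])
E
python3 - <<'E'
from h import *
print(arm.read_state(), arm.pinch_z)
for n in ("scene","top"):
    c=capture(n); cv2.imwrite(f"pics/{n}0.png",c["pixels"]); np.save(f"{n}.npy",cloud(c)); np.save(f"{n}_px.npy",c["pixels"])
    print(n,c["position"],c["rotation"],c["camera_matrix"],c["k1"])
E
```

```text
pics
{'time_s': 0.0, 'joint_positions': array([-78.30712367,  34.38523466,  -0.14559009,  91.68044374,
         0.10362722,  54.02382891,  -4.57213417]), 'joint_vel': array([-0.05982123, -0.10888232,  0.0938082 ,  0.02365048, -0.03853862,
        0.0124515 , -0.03532575]), 'joint_efforts': array([ 3.06091197e-04, -7.76431203e+01,  1.56440455e+00, -2.58022642e+01,
        1.22751697e-02,  8.48270516e-03, -3.20984600e-05]), 'eef_pos': array([0.20079032, 0.69615376, 0.23041098]), 'ee_rot': array([[-9.60857277e-01,  2.77043700e-01, -2.84911945e-04],
       [ 2.77043805e-01,  9.60856065e-01, -1.53393995e-03],
       [-1.51209028e-04, -1.55283045e-03, -9.99998783e-01]]), 'ft_force': array([ 0.12269175, -0.85875148,  1.50651589]), 'torque': array([ 0.04345017, -0.01035986,  0.00272767]), 'gripper_force': 0.0, 'gripper_width': 1.0005014083157817} 0.0187
scene [ 1.20809571 -0.35954389  0.84508408] [[ 0.64674528 -0.50561365  0.57103011]
 [ 0.76258322  0.44210895 -0.47223565]
 [-0.01368873  0.74087415  0.67150436]] [[465.21658745   0.         321.575753  ]
 [  0.         465.21658745 239.96984213]
 [  0.           0.           1.        ]] -0.07959866312608185
top [0.27477323 0.15580081 1.29085561] [[ 0.0332971   0.97371739 -0.22531256]
 [-0.99944443  0.03277009 -0.00607954]
 [ 0.00146376  0.22538982  0.97426756]] [[521.60203988   0.         315.18640526]
 [  0.         521.60203988 244.75789431]
 [  0.           0.           1.        ]] -0.04270688798077696
```

View pics/top0.png

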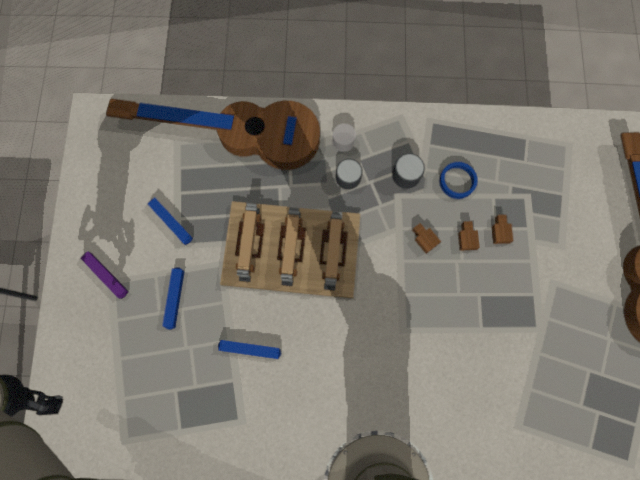

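View pics/scene0.png

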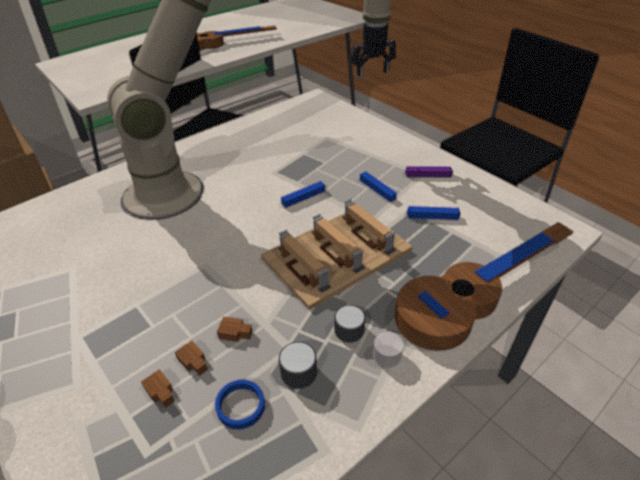

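Run:
```python
from h import *
P=np.load("top.npy");px=np.load("top_px.npy")
reg=np.zeros((480,640),bool);reg[195:305,215:365]=1
Z=P[...,2]
print("hist",np.histogram(Z[reg],bins=np.arange(-.01,.12,.005)))
m=reg&(Z>.011)&(Z<.03)
xy=(P[m][:,:2]*1000).astype(np.float32)
print("board",cv2.minAreaRect(xy))
hsv=cv2.cvtColor(px,cv2.COLOR_BGR2HSV)
# bars: top zone
zt=Z[reg].max(); print(zt)
for lo in (.05,.06,.065):
  m=(reg&(Z>lo)).astype(np.uint8)
  n,l,s,c=cv2.connectedComponentsWithStats(m)
  for i in range(1,n):
    if s[i,4]>60:
        q=P[l==i]; print(lo,s[i],np.median(q[:,2]),cv2.minAreaRect((q[:,:2]*1000).astype(np.float32)))
reg=np.zeros((480,640),bool);reg[198:330,398:535]=1
m=(reg&(Z>.018)&(Z<.04)).astype(np.uint8)
n,l,s,c=cv2.connectedComponentsWithStats(m)
for i in range(1,n):
    if s[i,4]>60:
        q=P[l==i]; xy=(q[:,:2]*1000).astype(np.float32); print("blk",s[i],np.median(q[:,2]),xy.mean(0),cv2.minAreaRect(xy))
# sheet and tape
for uv in ((398,195),(533,195),(535,328),(402,328),(458,163),(408,170),(348,173)): print(uv,P[uv[1],uv[0]])
print("floor",np.median(Z[330:400,260:330]))
```

```text
hist (array([ 151, 2467, 2546,  193,  988, 4654, 1797,  720,  165,   35,   38,
         63,   89,  109,   44,  572, 1517,  279,    4,    0,    0,    0,
          0,    0,    0]), array([-0.01 , -0.005,  0.   ,  0.005,  0.01 ,  0.015,  0.02 ,  0.025,
        0.03 ,  0.035,  0.04 ,  0.045,  0.05 ,  0.055,  0.06 ,  0.065,
        0.07 ,  0.075,  0.08 ,  0.085,  0.09 ,  0.095,  0.1  ,  0.105,
        0.11 ,  0.115]))
board ((559.4105224609375, 224.4215087890625), (331.2840881347656, 217.37071228027344), 86.19983673095703)
1.2908556147157297
0.05 [236 203  24  73 918] 0.07160846727718284 ((450.0626220703125, 280.659423828125), (419.1309814453125, 97.94562530517578), 22.309005737304688)
0.05 [279 207  21  74 864] 0.0715610822059295 ((458.88623046875, 212.31271362304688), (380.1297912597656, 62.17842102050781), 7.773723602294922)
0.05 [325 211  20  74 808] 0.07180459113710602 ((458.11749267578125, 123.6692886352539), (33.93940353393555, 370.726806640625), 85.29046630859375)
0.06 [237 203  20  73 831] 0.07190195204884664 ((450.0626220703125, 280.659423828125), (419.1309814453125, 97.94562530
[... 971 characters left out ...]
43662453241 [ 602.7519  -220.75726] ((608.1477661132812, -221.3241424560547), (70.8060531616211, 46.872135162353516), 4.158373832702637)
blk [413 223  28  29 403] 0.02548469963431721 [ 596.2616  -113.63985] ((600.031982421875, -110.06514739990234), (68.71646881103516, 46.90313720703125), 39.21609878540039)
(398, 195) [ 7.13185850e-01 -4.69970940e-02  5.29893748e-04]
(533, 195) [ 7.26025665e-01 -4.01855960e-01  6.68232929e-04]
(535, 328) [ 0.38061313 -0.38706848 -0.00180913]
(402, 328) [ 0.3707248  -0.05609642  0.00062282]
(458, 163) [ 0.79765615 -0.19964646  0.02543876]
(408, 170) [ 0.76083109 -0.06351286  0.05759956]
(348, 173) [0.75051    0.08691549 0.04966884]
floor -3.302310327513158e-05
```

```bash
cat >> h.py <<'E'
def yawR(yaw):  # tool down, tool x at yaw deg (world)
    a=np.radians(yaw);return np.array([[np.cos(a),np.sin(a),0],[np.sin(a),-np.cos(a),0],[0,0,-1.]])
def delta(pos_mm,yaw,frm=None):
    s=arm.read_state()
    p,R=(np.array(s["eef_pos"])*1000,np.array(s["ee_rot"])) if frm is None else (np.array(frm[0]),yawR(frm[1]))
    rv=np.degrees(cv2.Rodrigues(R.T@yawR(yaw))[0].ravel())
    return "rot",np.round(rv,2),"shift",np.round(R.T@(np.array(pos_mm)-p),1)
def zreg(P,lo,hi,box,minpix=60):
    """rects of connected pixels with lo<z<hi inside world box(x0,x1,y0,y1) in m"""
    m=((P[...,2]>lo)&(P[...,2]<hi)&(P[...,0]>box[0])&(P[...,0]<box[1])&(P[...,1]>box[2])&(P[...,1]<box[3])).astype(np.uint8)
    n,l,s,c=cv2.connectedComponentsWithStats(m); out=[]
    for i in range(1,n):
        if s[i,4]>minpix:
            q=P[l==i]*1000; out.append((s[i,4],np.round(q.mean(0),1),np.round(np.hstack([np.array(x).ravel() for x in cv2.minAreaRect(q[:,:2].astype(np.float32))]),1)))
    return out
E
python3 - <<'E'
from h import *
P=np.load("top.npy")
for r in zreg(P,.066,.078,(.4,.75,.03,.4)): print(r)
print(delta((555,225,230),176.2)); print(delta((555,120,230),176.2))
E
```

```text
(np.int32(789), array([565.2, 328.3,  72. ]), array([566.6, 328.6,  27.1, 180.5,  86.1]))
(np.int32(770), array([558.6, 223.8,  71.8]), array([559.8, 223.8,  26.4, 179.3,  86.1]))
(np.int32(765), array([551.8, 119.1,  71.8]), array([553.2, 119. ,  26. , 180.6,  86.1]))
('rot', array([ -0.08,  -0.  , -12.29]), 'shift', array([-470.9, -354.6,    1.1]))
('rot', array([ -0.08,  -0.  , -12.29]), 'shift', array([-500. , -455.5,    1.2]))
```

Request:
servo_tool(
  plan=[0,0,0,-225,-205,0,85,0,0,0,-225,-205,0,85,0,0,0,-225,-205,0,85,0,0,0,-225,-205,0,85,0,0,0,-225,-205,0,85,0,0,0,-225,-205,0,85,0,0,0,-225,-205,0,85,0,0,0,-225,-205,0,85],
)

```text
time_s: 0.77
eef_pos: [0.3639, 0.4308, 0.2312]
ee_rot: [[-0.959, 0.283, 0.001], [0.283, 0.959, -0.003], [-0.002, -0.003, -1.0]]
ft_force: [0.6, 0.1, -0.3]
gripper_width: 0.995
gripper_force: 0.0
```

Request:
servo_tool(
  plan=[0,0,0,-225,-205,0,85,0,0,0,-225,-205,0,85,0,0,0,-225,-205,0,85,0,0,0,-225,-205,0,85,0,0,0,-225,-205,0,85,0,0,0,-225,-205,0,85,0,0,0,-225,-205,0,85,0,0,0,-225,-205,0,85],
)

```text
time_s: 1.43
eef_pos: [0.5225, 0.1716, 0.2313]
ee_rot: [[-0.959, 0.284, 0.001], [0.284, 0.959, -0.002], [-0.002, -0.002, -1.0]]
ft_force: [0.5, 0.5, 0.3]
gripper_width: 0.99
gripper_force: 0.0
```

Request:
servo_tool(
  plan=[0,0,-7,-30,-40,0,85,0,0,-12.3,-50,-45,0,60,0,0,-12.3,-50,-45,0,60,0,0,-12.3,-50,-45,0,60,0,0,-12.3,-50,-45,0,60],
)

```text
time_s: 1.85
eef_pos: [0.5548, 0.1214, 0.231]
ee_rot: [[-0.998, 0.067, -0.001], [0.067, 0.998, 0.0], [0.001, 0.0, -1.0]]
ft_force: [-0.7, -0.7, -0.7]
gripper_width: 0.707
gripper_force: 0.0
```

Run:
```python
from h import *
c=capture("wrist"); cv2.imwrite("pics/w1.png",c["pixels"]); P=cloud(c); np.save("w1.npy",P)
print(c["position"],c["rotation"])
for r in zreg(P,.066,.078,(.4,.75,.03,.4),300): print(r)
s=arm.read_state();print(s["time_s"],s["eef_pos"],s["joint_positions"],s["ft_force"])
print(delta((552.7,119.2,48),176.1))
```

```text
[0.47212716 0.12841992 0.37411917] [[ 6.72480291e-02 -9.44353814e-01 -3.21983814e-01]
 [ 9.97736202e-01  6.37852193e-02  2.13053504e-02]
 [ 4.18019233e-04 -3.22687650e-01  9.46505418e-01]]
(np.int32(7095), array([545. , 122.3,  72.5]), array([552.4, 121.8,  26.1, 179.5,  86.2]))
(np.int32(7366), array([552.2, 226.3,  72.4]), array([559.5, 226.4,  27.6, 180.4,  86. ]))
(np.int32(7199), array([559.8, 330.1,  72.2]), array([566.2, 331.1,  28.9, 180. ,  86.2]))
1.9 [0.55450757 0.12203914 0.23102257] [-17.1748124   23.58607498  -1.30423235 112.49953783   0.69966405
  43.96387219  67.34859677] [0.03381394 0.51293161 0.35359274]
('rot', array([ 0.02, -0.05,  0.12]), 'shift', array([  1.4,  -3. , 183. ]))
```

View pics/w1.png

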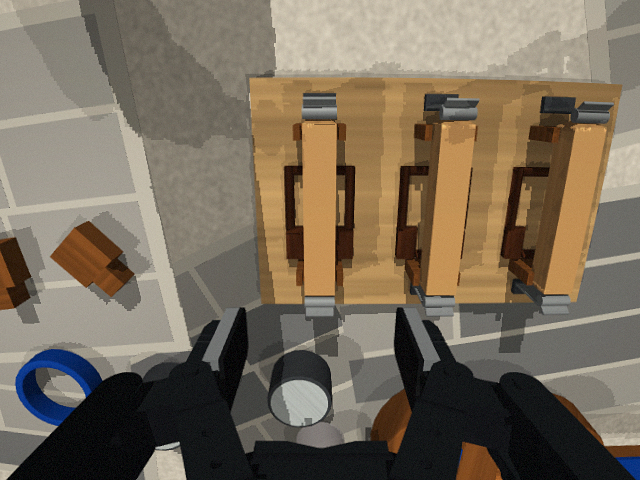

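Request:
servo_tool(
  plan=[0,0,0,2,-0.8,40,60,0,0,0,2,-0.8,80,60,0,0,0,2,-0.8,120,60,0,0,0,2,-0.8,150,60,0,0,0,2,-0.8,175,60,0,0,0,2,-0.8,189,60,0,0,0,2,-0.8,189,60],
)

```text
time_s: 2.48
eef_pos: [0.5509, 0.1216, 0.0394]
ee_rot: [[-0.998, 0.064, -0.005], [0.064, 0.998, -0.001], [0.005, -0.001, -1.0]]
ft_force: [-0.4, -0.2, 0.0]
gripper_width: 0.704
gripper_force: 0.0
```

Request:
servo_tool(
  plan=[0,0,0,0,0,0,10,0,0,0,0,0,0,10,0,0,0,0,0,0,10,0,0,0,0,0,0,10,0,0,0,0,0,0,10,0,0,0,0,0,0,10],
  newtons=110,
)

```text
time_s: 2.98
eef_pos: [0.5537, 0.1208, 0.044]
ee_rot: [[-0.998, 0.066, 0.002], [0.066, 0.998, 0.001], [-0.002, 0.001, -1.0]]
ft_force: [-1.7, 0.7, 7.1]
gripper_width: 0.285
gripper_force: 108.2
```

Request:
servo_tool(
  plan=[0,0,0,0,0,-6,10,0,0,0,0,0,-12,10,0,0,0,0,0,-20,10,0,0,0,0,0,-30,10,0,0,0,0,0,-60,10,0,0,0,0,0,-90,10,0,0,0,0,0,-120,10],
)

```text
time_s: 3.57
eef_pos: [0.553, 0.12, 0.1645]
ee_rot: [[-0.998, 0.066, 0.0], [0.066, 0.998, 0.0], [-0.0, 0.0, -1.0]]
ft_force: [1.3, -0.4, -0.9]
gripper_width: 0.286
gripper_force: 110.6
```

Run:
```python
from h import *
c=capture("wrist"); cv2.imwrite("pics/w2.png",c["pixels"]); P=cloud(c)
print(delta((455,-135,150),181.5))
s=arm.read_state();print(s["eef_pos"],s["joint_positions"])
```

```text
('rot', array([ 0.13,  0.43, -5.33]), 'shift', array([  83.5, -261.8,   18.7]))
[0.55560536 0.12055604 0.17004202] [-17.0275657   27.99765675  -1.33511803 116.02028621   1.10744173
  35.54534881  67.0681899 ]
```

View pics/w2.png

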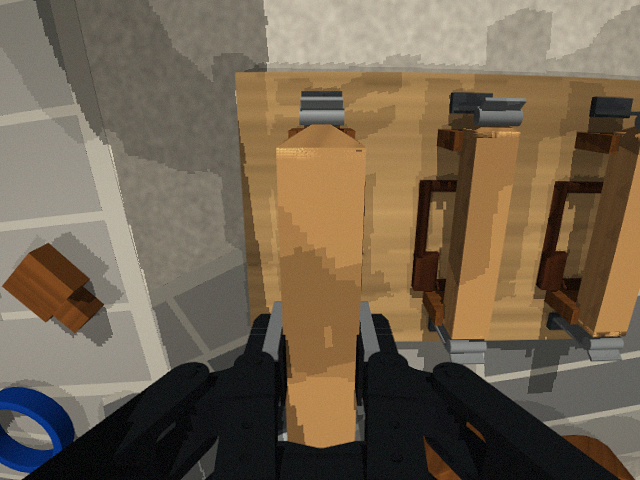

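Request:
servo_tool(
  plan=[0,0,0,80,-277,0,10,0,0,0,80,-277,0,10,0,0,0,80,-277,0,10,0,0,0,80,-277,0,10,0,0,0,80,-277,0,10,0,0,0,80,-277,0,10,0,0,0,80,-277,0,10,0,0,0,80,-277,0,10],
)

```text
time_s: 4.28
eef_pos: [0.4515, -0.1586, 0.1632]
ee_rot: [[-0.997, 0.077, -0.001], [0.077, 0.997, -0.003], [0.001, -0.003, -1.0]]
ft_force: [0.5, -1.0, -0.4]
gripper_width: 0.283
gripper_force: 110.6
```

Request:
servo_tool(
  plan=[0,0,0,0,0,40,10,0,0,0,0,0,80,10,0,0,0,0,0,115,10,0,0,0,0,0,140,10,0,0,0,0,0,150,10,0,0,0,0,0,156,10,0,0,0,0,0,157,10,0,0,0,0,0,157,10],
)

```text
time_s: 4.95
eef_pos: [0.4557, -0.151, 0.0063]
ee_rot: [[-0.998, 0.066, 0.001], [0.066, 0.998, -0.0], [-0.001, -0.0, -1.0]]
ft_force: [-0.2, 0.1, -0.5]
gripper_width: 0.283
gripper_force: 110.6
```

Request:
servo_tool(
  plan=[0,0,0,0,0,0,60,0,0,0,0,0,0,60,0,0,0,0,0,0,60,0,0,0,0,0,0,60,0,0,0,0,0,-40,70,0,0,0,0,0,-80,70,0,0,0,0,0,-120,70,0,0,0,0,0,-160,70],
)

```text
time_s: 5.62
eef_pos: [0.4544, -0.1508, 0.1672]
ee_rot: [[-0.998, 0.066, -0.001], [0.066, 0.998, 0.0], [0.001, 0.0, -1.0]]
ft_force: [1.3, -0.3, 0.1]
gripper_width: 0.819
gripper_force: 0.0
```

Request:
servo_tool(
  plan=[0,0,0,10,0,-60,70,0,0,0,10,0,-60,70,0,0,0,10,0,-60,70],
)

```text
time_s: 5.87
eef_pos: [0.4461, -0.1508, 0.23]
ee_rot: [[-0.998, 0.067, 0.007], [0.067, 0.998, -0.002], [-0.008, -0.001, -1.0]]
ft_force: [0.6, -1.5, 0.2]
gripper_width: 0.818
gripper_force: 0.0
```

Run:
```python
from h import *
c=capture("wrist"); cv2.imwrite("pics/w3.png",c["pixels"]); P=cloud(c)
for r in zreg(P,.019,.035,(.36,.72,-.4,-.03),300): print(r)
s=arm.read_state();print(s["eef_pos"],s["joint_positions"])
```

```text
(np.int32(4390), array([ 447.8, -149.2,   26.3]), array([ 453.9, -149.6,   26.1,  151.1,   86.1]))
(np.int32(2248), array([ 594.3, -112.9,   26.1]), array([ 600.8, -109.3,   72.2,   45.3,   38.7]))
(np.int32(2115), array([ 600.1, -219.5,   26.1]), array([ 607.6, -219.8,   71.6,   44. ,    4.2]))
(np.int32(412), array([ 713.9, -199.4,   23.3]), array([ 713.8, -199.6,   12.3,   61.8,    0. ]))
[ 0.44571547 -0.15060853  0.22781872] [ 15.36344327  17.28611279  -4.61695263 124.30367483   2.25098314
  38.17722943  95.37360596]
```

View pics/w3.png

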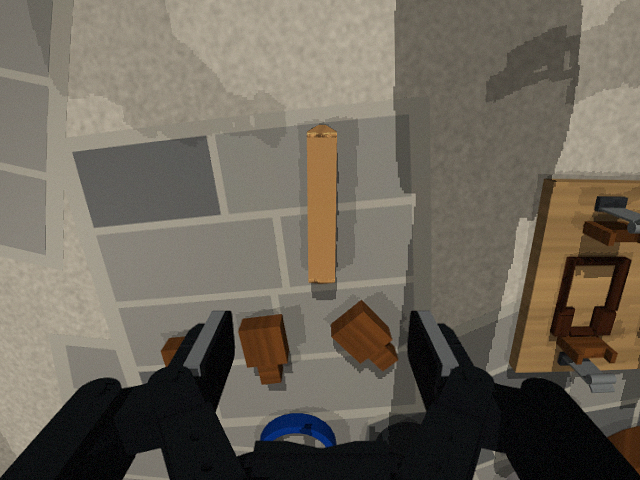

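Request:
servo_tool(
  plan=[0,0,-7,-25,8,20,62,0,0,-14,-50,16,40,62,0,0,-21,-75,24,65,62,0,0,-28,-100,32,90,62,0,0,-35,-125,38,115,62,0,0,-42.6,-145,43,135,62,0,0,-42.6,-145,43,135,62,0,0,-42.6,-145,43,135,62],
)

```text
time_s: 6.58
eef_pos: [0.5916, -0.1162, 0.0873]
ee_rot: [[-0.779, -0.627, -0.005], [-0.627, 0.779, 0.002], [0.003, 0.004, -1.0]]
ft_force: [-0.3, -0.4, -0.0]
gripper_width: 0.726
gripper_force: 0.0
```

Request:
servo_tool(
  plan=[0,0,0,0,0,0,62,0,0,0,0,0,0,62,0,0,0,0,0,0,62],
)

```text
time_s: 6.83
eef_pos: [0.5921, -0.1173, 0.0912]
ee_rot: [[-0.78, -0.626, 0.001], [-0.626, 0.78, -0.001], [-0.0, -0.001, -1.0]]
ft_force: [0.6, -0.1, 0.0]
gripper_width: 0.725
gripper_force: 0.0
```

Run:
```python
from h import *
c=capture("wrist"); P=cloud(c)
for r in zreg(P,.019,.035,(.5,.72,-.4,-.03),300): print(r)
s=arm.read_state();print(s["eef_pos"],s["joint_positions"])
print(delta((591.4,-116.8,11),218.7))
```

```text
(np.int32(5550), array([ 613.8, -298.1,   25.6]), array([ 619.4, -294.1,   76.7,   40.2,   26.8]))
(np.int32(2947), array([ 514. , -153.6,   26.2]), array([ 514.6, -153.6,   26.2,   30.6,   85.8]))
(np.int32(9267), array([ 601.3, -219.8,   26.3]), array([ 608. , -219.8,   71.3,   44.8,    4.4]))
(np.int32(7282), array([ 594.9, -114.1,   26.3]), array([ 600.8, -109.4,   71.4,   44.2,   39. ]))
(np.int32(1447), array([ 714.1, -199.3,   23.4]), array([ 714. , -200.2,   11.9,   62.6,    0. ]))
[ 0.59229825 -0.11730218  0.09134982] [ 14.59641911  36.9445925  -13.09808418 113.66912663  15.41490701
  30.96257173 119.50744501]
('rot', array([-0.07,  0.03,  0.04]), 'shift', array([ 0.4,  1. , 80.3]))
```

Request:
servo_tool(
  plan=[0,0,0,0,0.5,30,62,0,0,0,0,0.5,60,62,0,0,0,0,0.5,75,62,0,0,0,0,0.5,80,62,0,0,0,0,0.5,80,62,0,0,0,0,0.5,80,62],
)

```text
time_s: 7.38
eef_pos: [0.5927, -0.1166, 0.0113]
ee_rot: [[-0.779, -0.627, 0.001], [-0.627, 0.779, -0.0], [-0.001, -0.001, -1.0]]
ft_force: [-0.1, -1.0, 0.7]
gripper_width: 0.721
gripper_force: 0.0
```

Request:
servo_tool(
  plan=[0,0,0,0,0,0,25,0,0,0,0,0,0,25,0,0,0,0,0,0,25,0,0,0,0,0,0,25,0,0,0,0,0,0,25],
  newtons=70,
)

```text
time_s: 7.8
eef_pos: [0.5932, -0.1167, 0.0122]
ee_rot: [[-0.779, -0.627, 0.002], [-0.627, 0.779, -0.0], [-0.002, -0.002, -1.0]]
ft_force: [-0.5, -0.2, 7.5]
gripper_width: 0.493
gripper_force: 71.1
```

Request:
servo_tool(
  plan=[0,0,0,0,0,-20,25,0,0,0,0,0,-50,25,0,0,0,0,0,-80,25,0,0,0,0,0,-110,25,0,0,0,0,0,-140,25,0,0,0,0,0,-140,25,0,0,0,0,0,-140,25,0,0,0,0,0,-140,25],
)

```text
time_s: 8.47
eef_pos: [0.5921, -0.1168, 0.1508]
ee_rot: [[-0.779, -0.627, 0.001], [-0.627, 0.779, -0.0], [-0.0, -0.001, -1.0]]
ft_force: [0.3, 0.1, -1.5]
gripper_width: 0.494
gripper_force: 71.4
```

Run:
```python
from h import *
c=capture("wrist"); cv2.imwrite("pics/w4.png",c["pixels"]); P=cloud(c)
s=arm.read_state();print(s["eef_pos"],s["joint_positions"])
for r in zreg(P,.12,.22,(.45,.72,-.3,.1),300): print(r)
print(delta((552.5,120.8,150),176.1))
```

```text
[ 0.59173816 -0.11662739  0.14994765] [ 16.23647521  32.40870233 -15.39348136 111.48354329  13.41802003
  37.85125804 121.28150699]
(np.int32(40982), array([ 589. , -118.1,  186. ]), array([ 599.6, -109.5,   71.4,  117. ,   39. ]))
('rot', array([ 1.00e-02, -4.00e-02,  4.27e+01]), 'shift', array([-118.2,  209.6,   -0. ]))
```

View pics/w4.png

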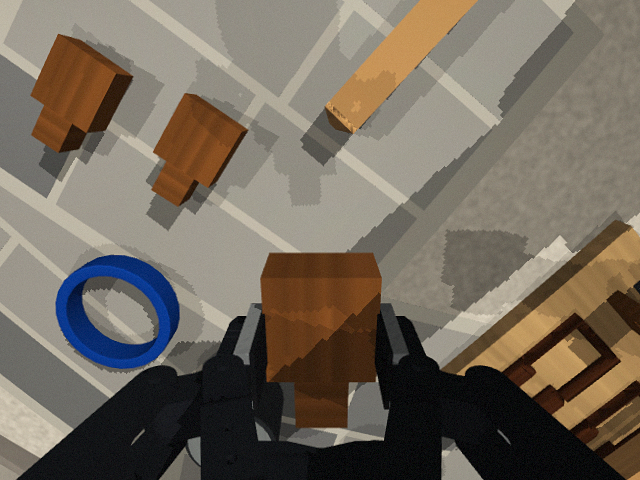

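Request:
servo_tool(
  plan=[0,0,7,-20,30,0,25,0,0,14,-40,60,0,25,0,0,21,-55,90,0,25,0,0,28,-70,120,0,25,0,0,35,-85,150,0,25,0,0,42,-100,180,0,25,0,0,42.7,-118,210,0,25,0,0,42.7,-118,210,0,25],
)

```text
time_s: 9.18
eef_pos: [0.5506, 0.1295, 0.149]
ee_rot: [[-0.998, 0.059, -0.002], [0.059, 0.998, 0.003], [0.002, 0.003, -1.0]]
ft_force: [0.1, -0.3, -0.5]
gripper_width: 0.493
gripper_force: 71.4
```

Request:
servo_tool(
  plan=[0,0,0,0,0,40,25,0,0,0,0,0,40,25,0,0,0,0,0,40,25,0,0,0,0,0,40,25],
)

```text
time_s: 9.52
eef_pos: [0.5524, 0.1203, 0.1103]
ee_rot: [[-0.998, 0.069, -0.002], [0.069, 0.998, -0.001], [0.002, -0.001, -1.0]]
ft_force: [0.5, -0.5, -1.3]
gripper_width: 0.495
gripper_force: 71.4
```

Run:
```python
from h import *
c=capture("wrist"); cv2.imwrite("pics/w5.png",c["pixels"]); P=cloud(c)
s=arm.read_state();print(s["eef_pos"],s["joint_positions"],s["gripper_width"])
for r in zreg(P,.0235,.033,(.48,.66,.06,.18),100): print("wall",r)
for r in zreg(P,.04,.05,(.45,.66,.06,.18),60): print("rest",r)
for r in zreg(P,.09,.16,(.45,.72,-.3,.2),300): print("blk",r)
print(delta((552.5,120.8,29),176.1))
```

```text
[0.55291667 0.120378   0.11095155] [-16.88835281  32.9681446   -1.66106011 118.46184019   1.91434996
  28.60003903  66.09418888] 0.4955811312351846
wall (np.int32(2505), array([530.4, 123.2,  27.3]), array([536.7, 122.8,  63.2,  35.4,  86.2]))
rest (np.int32(1541), array([488.5, 126.1,  46.3]), array([488.8, 126. ,  42. ,  12.3,  86.2]))
blk (np.int32(24096), array([549. , 122. , 128.6]), array([555.2, 119.6,  74.8,  74.3,  44.8]))
('rot', array([-0.01, -0.  , -0.04]), 'shift', array([ 0.4,  0.4, 82. ]))
```

View pics/w5.png

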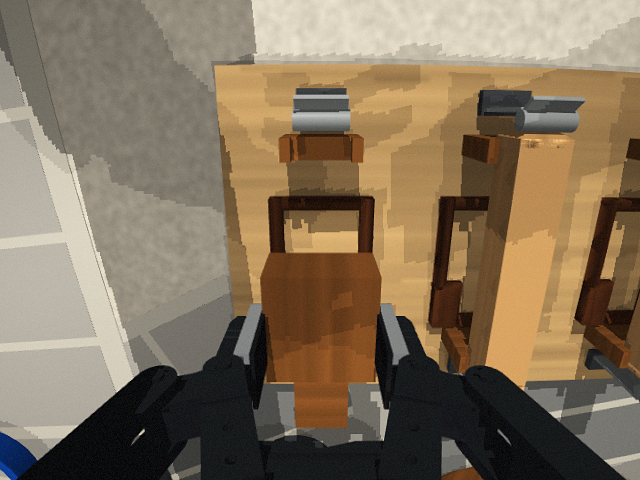

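Request:
servo_tool(
  plan=[0,0,0,0,1.2,20,25,0,0,0,0,1.2,40,25,0,0,0,0,1.2,52,25,0,0,0,0,1.2,60,25,0,0,0,0,1.2,66,25,0,0,0,0,1.2,72,25,0,0,0,0,1.2,72,25],
)

```text
time_s: 10.15
eef_pos: [0.5527, 0.1221, 0.0378]
ee_rot: [[-0.998, 0.068, -0.0], [0.068, 0.998, -0.0], [0.0, -0.0, -1.0]]
ft_force: [0.1, -0.2, -0.5]
gripper_width: 0.495
gripper_force: 71.5
```

Request:
servo_tool(
  plan=[0,0,0,0,0,3,25,0,0,0,0,0,6,25,0,0,0,0,0,8,25,0,0,0,0,0,9,25,0,0,0,0,0,9,25],
)

```text
time_s: 10.57
eef_pos: [0.553, 0.1219, 0.0302]
ee_rot: [[-0.998, 0.068, 0.001], [0.068, 0.998, -0.0], [-0.001, -0.0, -1.0]]
ft_force: [-2.3, -1.8, 9.5]
gripper_width: 0.492
gripper_force: 72.9
```

Request:
servo_tool(
  plan=[0,0,0,0,0,-1,60,0,0,0,0,0,-1,60,0,0,0,0,0,-1,60,0,0,0,0,0,-40,60,0,0,0,0,0,-80,60,0,0,0,0,0,-120,60,0,0,0,0,0,-150,60,0,0,0,0,0,-150,60],
)

```text
time_s: 11.23
eef_pos: [0.5554, 0.1231, 0.1852]
ee_rot: [[-0.998, 0.068, 0.009], [0.068, 0.998, 0.003], [-0.008, 0.003, -1.0]]
ft_force: [0.9, -0.1, -0.2]
gripper_width: 0.701
gripper_force: 0.0
```

Request:
servo_tool(
  plan=[0,0,0,60,0,0,60,0,0,0,60,0,0,60,0,0,0,60,0,0,60,0,0,0,60,0,0,60],
)

```text
time_s: 11.57
eef_pos: [0.492, 0.1266, 0.1794]
ee_rot: [[-0.998, 0.067, -0.0], [0.067, 0.998, 0.0], [0.0, 0.0, -1.0]]
ft_force: [-0.0, -0.2, 0.1]
gripper_width: 0.705
gripper_force: 0.0
```

Run:
```python
from h import *
c=capture("wrist"); cv2.imwrite("pics/w6.png",c["pixels"]); P=cloud(c)
for r in zreg(P,.038,.05,(.45,.66,.06,.18),60): print("blk/rest",r)
m=(P[...,2]>.036)&(P[...,2]<.055)&(abs(P[...,0]-.5525)<.02)&(abs(P[...,1]-.1215)<.018)
q=P[m]; print(np.linalg.lstsq(np.c_[q[:,:2]-q[:,:2].mean(0),np.ones(len(q))],q[:,2],rcond=None)[0])
c=capture("top");P=cloud(c)
for r in zreg(P,.015,.05,(.36,.7,-.4,-.03),60): print("sheet",r)
print(delta((453.9,-149.6,120),176.1), arm.read_state()["eef_pos"])
```

```text
blk/rest (np.int32(114), array([467.5, 127.4,  44.1]), array([467.5, 127.4,  25.8,   0.6,  86.2]))
blk/rest (np.int32(623), array([488.6, 126.2,  46.2]), array([488.3, 126.1,  41.8,  12.3,  86.1]))
blk/rest (np.int32(3733), array([555.4, 123.1,  44.3]), array([562.8, 122.6,  44.1,  71.8,  86. ]))
blk/rest (np.int32(734), array([612.8, 117.8,  44.9]), array([615. , 117.6,  42.1,  13.1,  86.3]))
blk/rest (np.int32(275), array([634.3, 116.2,  44.2]), array([634.4, 116.3,  26.1,   2.9,  83.6]))
[ 0.00082054 -0.00163746  0.04445644]
sheet (np.int32(430), array([ 623.7, -307.9,   24.8]), array([ 629.1, -308. ,   72.1,   43.6,    3.7]))
sheet (np.int32(441), array([ 602.8, -220.7,   24.8]), array([ 607.5, -220.9,   71.6,   47.6,    5.6]))
sheet (np.int32(239), array([ 500.2, -154.7,   25.1]), array([ 494.2, -153.3,   26.6,   73.4,   88.7]))
('rot', array([0.02, 0.05, 0.02]), 'shift', array([  21. , -278.3,   59.2])) [0.49366998 0.12658273 0.17929676]
```

Request:
servo_tool(
  plan=[0,0,0,21,-278,59,60,0,0,0,21,-278,59,60,0,0,0,21,-278,59,60,0,0,0,21,-278,59,60,0,0,0,21,-278,59,60,0,0,0,21,-278,59,60,0,0,0,21,-278,59,60,0,0,0,21,-278,59,60],
)

```text
time_s: 12.33
eef_pos: [0.4516, -0.1573, 0.1188]
ee_rot: [[-0.997, 0.078, -0.002], [0.078, 0.997, -0.002], [0.002, -0.003, -1.0]]
ft_force: [0.6, 0.2, 0.4]
gripper_width: 0.703
gripper_force: 0.0
```

Request:
servo_tool(
  plan=[0,0,0,0,0,40,60,0,0,0,0,0,75,60,0,0,0,0,0,100,60,0,0,0,0,0,112,60,0,0,0,0,0,116,60,0,0,0,0,0,116,60,0,0,0,0,0,116,60],
)

```text
time_s: 12.92
eef_pos: [0.4536, -0.1498, 0.0044]
ee_rot: [[-0.998, 0.068, 0.0], [0.068, 0.998, -0.0], [-0.0, -0.0, -1.0]]
ft_force: [-0.4, -0.1, 0.1]
gripper_width: 0.706
gripper_force: 0.0
```

Request:
servo_tool(
  plan=[0,0,0,0,0,0,10,0,0,0,0,0,0,10,0,0,0,0,0,0,10,0,0,0,0,0,0,10,0,0,0,0,0,0,10,0,0,0,0,0,0,10],
  newtons=110,
)

```text
time_s: 13.42
eef_pos: [0.4537, -0.1498, 0.0057]
ee_rot: [[-0.998, 0.068, 0.002], [0.068, 0.998, -0.001], [-0.002, -0.0, -1.0]]
ft_force: [-0.7, 0.6, 12.8]
gripper_width: 0.279
gripper_force: 108.3
```

Request:
servo_tool(
  plan=[0,0,0,0,0,-30,10,0,0,0,0,0,-60,10,0,0,0,0,0,-95,10,0,0,0,0,0,-125,10,0,0,0,0,0,-140,10,0,0,0,0,0,-140,10,0,0,0,0,0,-140,10,0,0,0,0,0,-140,10],
)

```text
time_s: 14.08
eef_pos: [0.4527, -0.1496, 0.144]
ee_rot: [[-0.998, 0.068, -0.0], [0.068, 0.998, -0.0], [0.0, -0.0, -1.0]]
ft_force: [0.1, 0.5, -1.5]
gripper_width: 0.278
gripper_force: 108.3
```

Run:
```python
from h import *
c=capture("wrist"); P=cloud(c); cv2.imwrite("pics/w7.png",c["pixels"])
for r in zreg(P,.14,.19,(.3,.7,-.2,-.1),300): print("bar",r)
print(delta((551.7,121.85,144),176.15), arm.read_state()["eef_pos"])
```

```text
bar (np.int32(27524), array([ 432.5, -146.7,  166.3]), array([ 439.4, -146.2,   51.4,  123.9,   74. ]))
('rot', array([ 0.01, -0.07, -0.03]), 'shift', array([-80.6, 277.4,  -0.5])) [ 0.45249253 -0.14948024  0.14357816]
```

View pics/w7.png

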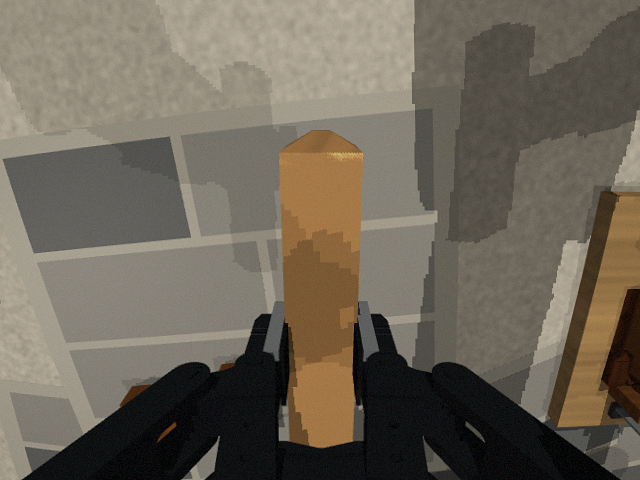

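Request:
servo_tool(
  plan=[0,0,0,-80.6,277.4,0,10,0,0,0,-80.6,277.4,0,10,0,0,0,-80.6,277.4,0,10,0,0,0,-80.6,277.4,0,10,0,0,0,-80.6,277.4,0,10,0,0,0,-80.6,277.4,0,10,0,0,0,-80.6,277.4,0,10,0,0,0,-80.6,277.4,0,10],
)

```text
time_s: 14.8
eef_pos: [0.5541, 0.1313, 0.1428]
ee_rot: [[-0.998, 0.058, 0.001], [0.058, 0.998, 0.004], [-0.001, 0.004, -1.0]]
ft_force: [1.0, 0.6, -0.9]
gripper_width: 0.277
gripper_force: 108.5
```

Request:
servo_tool(
  plan=[0,0,0,0,0,20,10,0,0,0,0,0,40,10,0,0,0,0,0,55,10,0,0,0,0,0,62,10,0,0,0,0,0,64,10,0,0,0,0,0,64,10,0,0,0,0,0,64,10,0,0,0,0,0,64,10],
)

```text
time_s: 15.47
eef_pos: [0.5527, 0.1216, 0.081]
ee_rot: [[-0.998, 0.068, 0.001], [0.068, 0.998, 0.0], [-0.001, 0.0, -1.0]]
ft_force: [-0.7, 0.8, -1.1]
gripper_width: 0.28
gripper_force: 108.5
```

Run:
```python
from h import *
c=capture("wrist"); P=cloud(c)
for r in zreg(P,.098,.108,(.4,.6,.08,.16),300): print("bar",r)
print(delta((551.7,121.85,51.5),176.15), arm.read_state()["eef_pos"])
```

```text
bar (np.int32(22903), array([531.5, 124.5, 101.8]), array([540. , 122.7, 120.6,  50.2,   7.3]))
('rot', array([ 0.02,  0.07, -0.05]), 'shift', array([ 1.1,  0.1, 29.6])) [0.55272389 0.12167048 0.08105416]
```

Request:
servo_tool(
  plan=[0,0,0,1,0,6,10,0,0,0,1,0,12,10,0,0,0,1,0,16,10,0,0,0,1,0,20,10,0,0,0,1,0,24,10,0,0,0,1,0,28,10,0,0,0,1,0,31,10,0,0,0,1,0,31,10],
  newtons=120,
)

```text
time_s: 16.18
eef_pos: [0.5511, 0.1217, 0.0516]
ee_rot: [[-0.998, 0.069, 0.001], [0.069, 0.998, 0.0], [-0.001, 0.0, -1.0]]
ft_force: [-8.9, -1.6, 37.8]
gripper_width: 0.273
gripper_force: 125.5
```

Request:
servo_tool(
  plan=[0,0,0,0,0,0,10,0,0,0,0,0,0,10],
)

```text
time_s: 16.35
eef_pos: [0.5511, 0.1217, 0.0516]
ee_rot: [[-0.998, 0.069, 0.001], [0.069, 0.998, 0.0], [-0.001, 0.0, -1.0]]
ft_force: [-8.0, -1.5, 37.1]
gripper_width: 0.274
gripper_force: 125.4
```

Request:
servo_tool(
  plan=[0,0,0,0,0,0,60,0,0,0,0,0,-1,60,0,0,0,0,0,-2,60,0,0,0,0,0,-3,60,0,0,0,0,0,-40,60,0,0,0,0,0,-80,60,0,0,0,0,0,-120,60,0,0,0,0,0,-150,60],
)

```text
time_s: 17.02
eef_pos: [0.5515, 0.1218, 0.2018]
ee_rot: [[-0.998, 0.068, 0.001], [0.068, 0.998, 0.0], [-0.001, 0.0, -1.0]]
ft_force: [0.3, 0.1, 0.3]
gripper_width: 0.703
gripper_force: 0.0
```

Request:
servo_tool(
  plan=[0,0,0,0,60,0,60,0,0,0,0,105,0,60,0,0,0,0,105,0,60,0,0,0,0,105,0,60,0,0,0,0,105,0,60],
)

```text
time_s: 17.43
eef_pos: [0.5578, 0.228, 0.1987]
ee_rot: [[-0.998, 0.065, -0.001], [0.065, 0.998, -0.0], [0.001, -0.0, -1.0]]
ft_force: [0.5, -0.4, -0.3]
gripper_width: 0.704
gripper_force: 0.0
```

```bash
cat > bars.py <<'E'
from h import *
c=capture("wrist"); P=cloud(c)
for r in zreg(P,.062,.1,(.4,.7,.06,.4),300):
    print("bar",r); x,y=r[1][:2]/1000
    m=(P[...,2]>.068)&(P[...,2]<.1)&(abs(P[...,1]-y)<.011)&(abs(P[...,0]-x)<.07); q=P[m]
    if len(q)>50: print("  plane",np.round(np.linalg.lstsq(np.c_[q[:,:2]-q[:,:2].mean(0),np.ones(len(q))],q[:,2],rcond=None)[0],4), q[:,0].min(),q[:,0].max())
c=capture("top");T=cloud(c)
for r in zreg(T,.062,.1,(.4,.7,.06,.4),60): print("topbar",r)
for r in zreg(T,.015,.04,(.36,.7,-.4,-.03),60): print("sheet",r)
print(arm.read_state()["eef_pos"],arm.read_state()["time_s"])
E
python3 bars.py; python3 -c "
from h import *
print(delta((558.75,226.6,42),176.15))"
```

```text
bar (np.int32(9226), array([543.7, 124.9,  72. ]), array([551.6, 122.9,  28.4, 179.4,  86.1]))
  plane [ 0.0005 -0.0122  0.0724] 0.47372172395491524 0.613605183995605
bar (np.int32(8571), array([551.4, 227.1,  72.5]), array([559.7, 226.6,  26.2, 179.9,  86.2]))
  plane [ 0.0011 -0.0027  0.0724] 0.4814139214903306 0.6213439735197314
bar (np.int32(9080), array([556.7, 330.7,  72. ]), array([566. , 331.3,  27.7, 179.2,  86.1]))
  plane [0.0036 0.0127 0.0724] 0.48670024946290597 0.6266984887858527
topbar (np.int32(703), array([554. , 329.9,  72. ]), array([565.2, 328.5,  27.1, 177.7,  86.1]))
topbar (np.int32(323), array([505.9, 228.3,  71.6]), array([512.3, 226.9,  26.2,  84.8,  86. ]))
sheet (np.int32(426), array([ 623.9, -308. ,   24.8]), array([ 628.3, -308. ,   72.5,   45.3,    5.3]))
sheet (np.int32(444), array([ 602.4, -220.4,   25.3]), array([ 607.6, -221.3,   71.4,   47.3,    3.6]))
[0.55815662 0.22530988 0.19877133] 17.5333
('rot', array([-0.08, -0.05, -0.08]), 'shift', array([ -0.6,   1.5, 156.8]))
```

Request:
servo_tool(
  plan=[0,0,0,0,0.5,40,60,0,0,0,0,0.5,80,60,0,0,0,0,0.5,115,60,0,0,0,0,0.5,140,60,0,0,0,0,0.5,155,60,0,0,0,0,0.5,156,60,0,0,0,0,0.5,156,60],
)

```text
time_s: 18.12
eef_pos: [0.5582, 0.2253, 0.0426]
ee_rot: [[-0.998, 0.069, -0.002], [0.069, 0.998, -0.002], [0.002, -0.002, -1.0]]
ft_force: [0.4, 0.2, 0.8]
gripper_width: 0.704
gripper_force: 0.0
```

Request:
servo_tool(
  plan=[0,0,0,0,0,0,10,0,0,0,0,0,0,10,0,0,0,0,0,0,10,0,0,0,0,0,0,10,0,0,0,0,0,0,10,0,0,0,0,0,0,10],
  newtons=110,
)

```text
time_s: 18.62
eef_pos: [0.5592, 0.2266, 0.0452]
ee_rot: [[-0.998, 0.068, 0.002], [0.068, 0.998, 0.0], [-0.002, 0.0, -1.0]]
ft_force: [-1.6, -2.3, 8.3]
gripper_width: 0.283
gripper_force: 107.8
```

Request:
servo_tool(
  plan=[0,0,0,0,0,-6,10,0,0,0,0,0,-12,10,0,0,0,0,0,-20,10,0,0,0,0,0,-30,10,0,0,0,0,0,-60,10,0,0,0,0,0,-90,10,0,0,0,0,0,-120,10,0,0,0,0,0,-120,10],
)

```text
time_s: 19.28
eef_pos: [0.5611, 0.2282, 0.17]
ee_rot: [[-0.998, 0.068, 0.008], [0.068, 0.998, 0.004], [-0.008, 0.005, -1.0]]
ft_force: [0.8, 0.2, -0.5]
gripper_width: 0.285
gripper_force: 110.6
```

Request:
servo_tool(
  plan=[0,0,0,39.5,-191.3,0,10,0,0,0,39.5,-191.3,0,10,0,0,0,39.5,-191.3,0,10,0,0,0,39.5,-191.3,0,10,0,0,0,39.5,-191.3,0,10],
)

```text
time_s: 19.7
eef_pos: [0.5045, 0.0352, 0.1641]
ee_rot: [[-0.998, 0.07, 0.0], [0.07, 0.998, -0.001], [-0.0, -0.001, -1.0]]
ft_force: [0.8, -0.5, -0.5]
gripper_width: 0.282
gripper_force: 110.6
```

Request:
servo_tool(
  plan=[0,0,0,39.5,-191.3,0,10,0,0,0,39.5,-191.3,0,10,0,0,0,39.5,-191.3,0,10,0,0,0,39.5,-191.3,0,10,0,0,0,39.5,-191.3,0,10,0,0,0,39.5,-191.3,0,10],
)

```text
time_s: 20.2
eef_pos: [0.4514, -0.1555, 0.164]
ee_rot: [[-0.997, 0.076, -0.0], [0.076, 0.997, -0.003], [-0.0, -0.003, -1.0]]
ft_force: [-0.2, 0.1, -0.8]
gripper_width: 0.283
gripper_force: 110.6
```

Request:
servo_tool(
  plan=[0,0,0,0,0,40,10,0,0,0,0,0,80,10,0,0,0,0,0,115,10,0,0,0,0,0,140,10,0,0,0,0,0,150,10,0,0,0,0,0,156,10,0,0,0,0,0,157,10,0,0,0,0,0,157,10],
)

```text
time_s: 20.87
eef_pos: [0.4543, -0.1493, 0.0072]
ee_rot: [[-0.998, 0.068, 0.001], [0.068, 0.998, -0.0], [-0.001, -0.0, -1.0]]
ft_force: [-0.0, -0.2, 0.2]
gripper_width: 0.281
gripper_force: 110.5
```

Request:
servo_tool(
  plan=[0,0,0,0,0,0,60,0,0,0,0,0,0,60,0,0,0,0,0,0,60,0,0,0,0,0,0,60,0,0,0,0,0,-40,62,0,0,0,0,0,-80,62,0,0,0,0,0,-120,62,0,0,0,0,0,-160,62],
)

```text
time_s: 21.53
eef_pos: [0.453, -0.1493, 0.1682]
ee_rot: [[-0.998, 0.068, -0.001], [0.068, 0.998, 0.0], [0.001, 0.0, -1.0]]
ft_force: [0.7, -0.9, 0.7]
gripper_width: 0.728
gripper_force: 0.0
```

Request:
servo_tool(
  plan=[0,0,0,20,0,-50,62,0,0,0,20,0,-50,62,0,0,0,20,0,-50,62,0,0,0,20,0,-50,62,0,0,0,20,0,-50,62],
)

```text
time_s: 21.95
eef_pos: [0.4336, -0.1479, 0.2157]
ee_rot: [[-0.998, 0.068, -0.0], [0.068, 0.998, 0.0], [0.0, 0.0, -1.0]]
ft_force: [-0.1, -0.1, -1.1]
gripper_width: 0.727
gripper_force: 0.0
```

Run:
```python
from h import *
c=capture("wrist"); P=cloud(c)
for r in zreg(P,.019,.035,(.36,.72,-.4,-.03),300): print(r)
print(arm.read_state()["eef_pos"], delta((596,-220.7,91),184.3))
```

```text
(np.int32(4551), array([ 447.8, -147.7,   26.3]), array([ 452.1, -148. ,   26. ,  147.3,   86.2]))
(np.int32(2025), array([ 602.1, -217.9,   26.1]), array([ 608. , -220. ,   72.4,   44.4,    3.7]))
[ 0.43351675 -0.14785484  0.21524855] ('rot', array([ 0.03, -0.09, -8.18]), 'shift', array([-167.2,  -61.7,  124. ]))
```

Request:
servo_tool(
  plan=[0,0,-4,-35,-12,20,62,0,0,-8.1,-70,-25,45,62,0,0,-8.1,-105,-38,80,62,0,0,-8.1,-140,-50,110,62,0,0,-8.1,-167,-62,124,62,0,0,-8.1,-167,-62,124,62,0,0,-8.1,-167,-62,124,62,0,0,-8.1,-167,-62,124,62],
)

```text
time_s: 22.67
eef_pos: [0.5949, -0.2205, 0.0903]
ee_rot: [[-0.997, -0.074, -0.004], [-0.074, 0.997, 0.001], [0.004, 0.002, -1.0]]
ft_force: [0.6, 1.1, -0.4]
gripper_width: 0.729
gripper_force: 0.0
```

Request:
servo_tool(
  plan=[0,0,0,0,0,0,62,0,0,0,0,0,0,62],
)

```text
time_s: 22.83
eef_pos: [0.5953, -0.2206, 0.093]
ee_rot: [[-0.997, -0.074, -0.0], [-0.074, 0.997, -0.0], [0.0, 0.0, -1.0]]
ft_force: [-0.3, -0.1, 0.2]
gripper_width: 0.726
gripper_force: 0.0
```

Run:
```python
from h import *
c=capture("wrist"); P=cloud(c)
for r in zreg(P,.019,.035,(.5,.68,-.27,-.16),300): print(r)
print(arm.read_state()["eef_pos"], delta((596,-220.8,11),184.1))
```

```text
(np.int32(686), array([ 513.3, -163.1,   25.4]), array([ 514. , -162.9,    5.9,   27.9,   90. ]))
(np.int32(7154), array([ 600.4, -220.4,   26.3]), array([ 607.7, -219.8,   71.3,   44.3,    4.1]))
[ 0.59556569 -0.22071328  0.0933556 ] ('rot', array([-0.01,  0.04,  0.14]), 'shift', array([-0.4, -0.1, 82.4]))
```

Request:
servo_tool(
  plan=[0,0,0,0,0,30,62,0,0,0,0,0,60,62,0,0,0,0,0,75,62,0,0,0,0,0,82,62,0,0,0,0,0,82,62,0,0,0,0,0,82,62],
)

```text
time_s: 23.38
eef_pos: [0.5964, -0.2211, 0.0113]
ee_rot: [[-0.997, -0.074, 0.001], [-0.074, 0.997, -0.0], [-0.001, -0.0, -1.0]]
ft_force: [0.2, 0.2, 0.1]
gripper_width: 0.726
gripper_force: 0.0
```

Request:
servo_tool(
  plan=[0,0,0,0,0,0,25,0,0,0,0,0,0,25,0,0,0,0,0,0,25,0,0,0,0,0,0,25,0,0,0,0,0,0,25],
  newtons=70,
)

```text
time_s: 23.8
eef_pos: [0.597, -0.2215, 0.0123]
ee_rot: [[-0.997, -0.073, 0.002], [-0.073, 0.997, -0.001], [-0.002, -0.001, -1.0]]
ft_force: [-1.5, 0.8, 8.6]
gripper_width: 0.494
gripper_force: 71.5
```

Request:
servo_tool(
  plan=[0,0,0,0,0,-20,25,0,0,0,0,0,-50,25,0,0,0,0,0,-80,25,0,0,0,0,0,-110,25,0,0,0,0,0,-140,25,0,0,0,0,0,-140,25,0,0,0,0,0,-140,25,0,0,0,0,0,-140,25],
)

```text
time_s: 24.47
eef_pos: [0.5959, -0.2212, 0.1508]
ee_rot: [[-0.997, -0.073, 0.001], [-0.073, 0.997, -0.0], [-0.001, -0.0, -1.0]]
ft_force: [-0.3, -0.2, -1.5]
gripper_width: 0.496
gripper_force: 71.3
```

Request:
servo_tool(
  plan=[0,0,0,2.5,224.4,0,25,0,0,0,2.5,224.4,0,25,0,0,0,2.5,224.4,0,25,0,0,0,2.5,224.4,0,25,0,0,0,2.5,224.4,0,25,0,0,0,2.5,224.4,0,25],
)

```text
time_s: 24.97
eef_pos: [0.5756, 0.0093, 0.1491]
ee_rot: [[-0.997, -0.08, -0.002], [-0.08, 0.997, 0.003], [0.002, 0.003, -1.0]]
ft_force: [-0.1, 0.8, -1.0]
gripper_width: 0.498
gripper_force: 71.3
```

Request:
servo_tool(
  plan=[0,0,4,1,38,0,25,0,0,8,1,76,0,25,0,0,8,2,115,0,25,0,0,8,2,150,0,25,0,0,8,2.5,190,0,25,0,0,8,2.5,224.4,0,25,0,0,8,2.5,224.4,0,25,0,0,8,2.5,224.4,20,25],
)

```text
time_s: 25.63
eef_pos: [0.5586, 0.2299, 0.1315]
ee_rot: [[-0.998, 0.061, 0.003], [0.061, 0.998, 0.002], [-0.003, 0.003, -1.0]]
ft_force: [0.6, -0.8, -0.6]
gripper_width: 0.491
gripper_force: 71.4
```

Request:
servo_tool(
  plan=[0,0,0,0,0,20,25,0,0,0,0,0,20,25,0,0,0,0,0,20,25,0,0,0,0,0,20,25],
)

```text
time_s: 25.97
eef_pos: [0.5582, 0.2257, 0.1103]
ee_rot: [[-0.998, 0.066, -0.001], [0.066, 0.998, -0.0], [0.001, -0.001, -1.0]]
ft_force: [0.6, -0.4, -0.2]
gripper_width: 0.494
gripper_force: 71.3
```

Run:
```python
from h import *
c=capture("wrist"); cv2.imwrite("pics/w8.png",c["pixels"]); P=cloud(c)
for r in zreg(P,.0235,.033,(.48,.66,.18,.275),100): print("wall",r)
for r in zreg(P,.04,.05,(.45,.66,.18,.275),60): print("rest",r)
print(arm.read_state()["eef_pos"], delta((558.75,226.6,39),176.15))
```

```text
wall (np.int32(2499), array([537.5, 228. ,  27.3]), array([543.9, 227.6,  63.2,  35.8,  86.3]))
rest (np.int32(1465), array([495.6, 230.7,  46.6]), array([495.6, 228.4,  36.3,  12.3,  86.4]))
[0.55850952 0.22580329 0.11076181] ('rot', array([0.  , 0.02, 0.04]), 'shift', array([-0.2,  0.8, 71.8]))
```

View pics/w8.png

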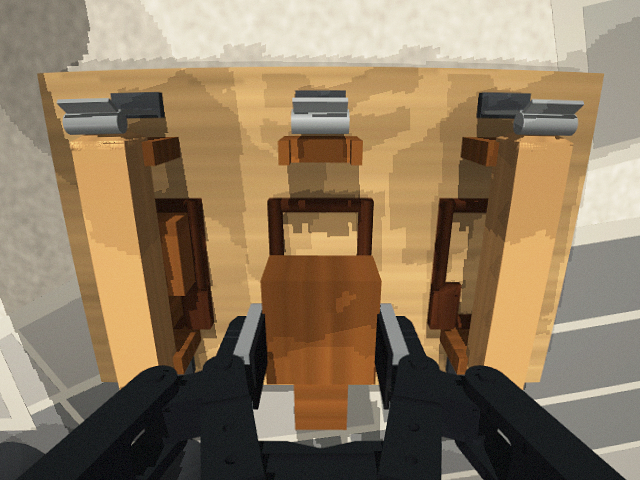

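Request:
servo_tool(
  plan=[0,0,0,-1,0.8,20,25,0,0,0,-1,0.8,40,25,0,0,0,-1,0.8,52,25,0,0,0,-1,0.8,60,25,0,0,0,-1,0.8,66,25,0,0,0,-1,0.8,72,25,0,0,0,-1,0.8,72,25],
)

```text
time_s: 26.6
eef_pos: [0.5591, 0.2267, 0.0378]
ee_rot: [[-0.998, 0.066, -0.0], [0.066, 0.998, -0.0], [0.0, -0.0, -1.0]]
ft_force: [-0.5, -0.0, -0.7]
gripper_width: 0.499
gripper_force: 71.4
```

Request:
servo_tool(
  plan=[0,0,0,0,0,3,25,0,0,0,0,0,6,25,0,0,0,0,0,8,25,0,0,0,0,0,9,25,0,0,0,0,0,9,25],
)

```text
time_s: 27.02
eef_pos: [0.5595, 0.2267, 0.0303]
ee_rot: [[-0.998, 0.066, 0.001], [0.066, 0.998, 0.0], [-0.001, 0.0, -1.0]]
ft_force: [-1.8, -1.4, 9.4]
gripper_width: 0.491
gripper_force: 72.9
```

Request:
servo_tool(
  plan=[0,0,0,0,0,-1,60,0,0,0,0,0,-1,60,0,0,0,0,0,-1,60,0,0,0,0,0,-40,60,0,0,0,0,0,-80,60,0,0,0,0,0,-120,60,0,0,0,0,0,-150,60,0,0,0,0,0,-150,60],
)

```text
time_s: 27.68
eef_pos: [0.562, 0.228, 0.1854]
ee_rot: [[-0.998, 0.066, 0.008], [0.066, 0.998, 0.004], [-0.008, 0.005, -1.0]]
ft_force: [0.5, 0.2, -0.7]
gripper_width: 0.705
gripper_force: 0.0
```

Request:
servo_tool(
  plan=[0,0,0,60,0,0,60,0,0,0,60,0,0,60,0,0,0,60,0,0,60,0,0,0,60,0,0,60],
)

```text
time_s: 28.02
eef_pos: [0.4985, 0.231, 0.1792]
ee_rot: [[-0.998, 0.065, -0.0], [0.065, 0.998, -0.0], [0.0, -0.0, -1.0]]
ft_force: [-0.4, -0.9, 0.2]
gripper_width: 0.706
gripper_force: 0.0
```

Run:
```python
from h import *
c=capture("wrist"); P=cloud(c)
for r in zreg(P,.038,.05,(.45,.66,.18,.275),60): print("blk/rest",r)
m=(P[...,2]>.036)&(P[...,2]<.055)&(abs(P[...,0]-.559)<.02)&(abs(P[...,1]-.2266)<.018)
q=P[m]; print(np.linalg.lstsq(np.c_[q[:,:2]-q[:,:2].mean(0),np.ones(len(q))],q[:,2],rcond=None)[0])
P=cloud(capture("top"))
for r in zreg(P,.015,.05,(.36,.7,-.4,-.03),60): print("sheet",r)
print(arm.read_state()["eef_pos"], delta((454,-148.3,120),176.15))
```

```text
blk/rest (np.int32(117), array([474.6, 232.3,  44.3]), array([474.6, 232.4,  25.6,   0.7,  85.7]))
blk/rest (np.int32(636), array([495.7, 230.7,  46.2]), array([495.4, 230.8,  41.9,  12.6,  86.3]))
blk/rest (np.int32(3744), array([563.1, 227.8,  44.3]), array([570.1, 227.3,  44.1,  71.6,  86.3]))
blk/rest (np.int32(750), array([620. , 222.4,  44.9]), array([622.1, 222.3,  42.1,  13. ,  86.3]))
blk/rest (np.int32(274), array([641.4, 220.8,  44.2]), array([641.4, 221. ,  26.2,   2.8,  87.9]))
[0.0005955  0.00130687 0.04443173]
sheet (np.int32(427), array([ 623.8, -307.9,   24.8]), array([ 628.4, -308.4,   72.1,   44.7,    2.8]))
sheet (np.int32(661), array([ 456.5, -148.9,   25. ]), array([ 456.2, -149.1,   28.1,  149.2,   86.5]))
[0.50010263 0.23080092 0.17915094] ('rot', array([0.01, 0.04, 0.05]), 'shift', array([  20.9, -381.3,   59.1]))
```

Request:
servo_tool(
  plan=[0,0,0,10.5,-190.6,0,60,0,0,0,10.5,-190.6,0,60,0,0,0,10.5,-190.6,0,60,0,0,0,10.5,-190.6,0,60,0,0,0,10.5,-190.6,0,60],
)

```text
time_s: 28.53
eef_pos: [0.476, 0.0365, 0.179]
ee_rot: [[-0.998, 0.07, -0.001], [0.07, 0.998, -0.002], [0.001, -0.002, -1.0]]
ft_force: [0.1, -0.8, -0.3]
gripper_width: 0.701
gripper_force: 0.0
```

Request:
servo_tool(
  plan=[0,0,0,10.5,-190.6,59,60,0,0,0,10.5,-190.6,59,60,0,0,0,10.5,-190.6,59,60,0,0,0,10.5,-190.6,59,60,0,0,0,10.5,-190.6,59,60,0,0,0,10.5,-190.6,59,60],
)

```text
time_s: 29.03
eef_pos: [0.4517, -0.1555, 0.1184]
ee_rot: [[-0.997, 0.076, -0.003], [0.076, 0.997, -0.002], [0.002, -0.002, -1.0]]
ft_force: [-0.7, -0.5, 0.3]
gripper_width: 0.703
gripper_force: 0.0
```

Request:
servo_tool(
  plan=[0,0,0,0,0,40,60,0,0,0,0,0,75,60,0,0,0,0,0,100,60,0,0,0,0,0,112,60,0,0,0,0,0,116,60,0,0,0,0,0,116,60,0,0,0,0,0,116,60],
)

```text
time_s: 29.62
eef_pos: [0.4537, -0.1485, 0.0044]
ee_rot: [[-0.998, 0.066, 0.0], [0.066, 0.998, -0.0], [-0.0, -0.0, -1.0]]
ft_force: [1.1, -0.9, 0.2]
gripper_width: 0.699
gripper_force: 0.0
```

Request:
servo_tool(
  plan=[0,0,0,0,0,0,10,0,0,0,0,0,0,10,0,0,0,0,0,0,10,0,0,0,0,0,0,10,0,0,0,0,0,0,10,0,0,0,0,0,0,10],
  newtons=110,
)

```text
time_s: 30.12
eef_pos: [0.4539, -0.1485, 0.0057]
ee_rot: [[-0.998, 0.066, 0.002], [0.066, 0.998, -0.001], [-0.002, -0.0, -1.0]]
ft_force: [-1.2, 0.3, 13.1]
gripper_width: 0.272
gripper_force: 108.3
```

Request:
servo_tool(
  plan=[0,0,0,0,0,-30,10,0,0,0,0,0,-60,10,0,0,0,0,0,-95,10,0,0,0,0,0,-125,10,0,0,0,0,0,-140,10,0,0,0,0,0,-140,10,0,0,0,0,0,-140,10,0,0,0,0,0,-140,10],
)

```text
time_s: 30.78
eef_pos: [0.4529, -0.1482, 0.144]
ee_rot: [[-0.998, 0.066, -0.0], [0.066, 0.998, -0.0], [0.0, -0.0, -1.0]]
ft_force: [0.3, -0.6, -1.9]
gripper_width: 0.283
gripper_force: 108.3
```

Run:
```python
from h import *
print(arm.read_state()["eef_pos"], delta((558.75,226.55,144),176.15))
```

```text
[ 0.45287417 -0.14820058  0.14404681] ('rot', array([-0.  , -0.  ,  0.06]), 'shift', array([-80.8, 380.9,   0. ]))
```

Request:
servo_tool(
  plan=[0,0,0,-40.4,190.4,0,10,0,0,0,-40.4,190.4,0,10,0,0,0,-40.4,190.4,0,10,0,0,0,-40.4,190.4,0,10,0,0,0,-40.4,190.4,0,10],
)

```text
time_s: 31.2
eef_pos: [0.5063, 0.0432, 0.1428]
ee_rot: [[-0.998, 0.063, -0.002], [0.063, 0.998, 0.001], [0.002, 0.001, -1.0]]
ft_force: [1.2, -0.3, -0.8]
gripper_width: 0.276
gripper_force: 108.5
```

Request:
servo_tool(
  plan=[0,0,0,-40.4,190.4,0,10,0,0,0,-40.4,190.4,0,10,0,0,0,-40.4,190.4,0,10,0,0,0,-40.4,190.4,0,10,0,0,0,-40.4,190.4,0,10,0,0,0,-40.4,190.4,0,10],
)

```text
time_s: 31.7
eef_pos: [0.559, 0.2344, 0.1423]
ee_rot: [[-0.998, 0.058, -0.001], [0.058, 0.998, 0.003], [0.001, 0.003, -1.0]]
ft_force: [0.5, 0.2, -0.1]
gripper_width: 0.279
gripper_force: 108.5
```

Request:
servo_tool(
  plan=[0,0,0,0,0,20,10,0,0,0,0,0,40,10,0,0,0,0,0,55,10,0,0,0,0,0,62,10,0,0,0,0,0,64,10,0,0,0,0,0,64,10,0,0,0,0,0,64,10,0,0,0,0,0,64,10],
)

```text
time_s: 32.37
eef_pos: [0.5594, 0.2264, 0.081]
ee_rot: [[-0.998, 0.066, 0.001], [0.066, 0.998, 0.0], [-0.001, 0.0, -1.0]]
ft_force: [-0.7, 0.3, -0.8]
gripper_width: 0.278
gripper_force: 108.5
```

Run:
```python
from h import *
c=capture("wrist"); P=cloud(c)
for r in zreg(P,.098,.108,(.4,.6,.19,.27),300): print("bar",r)
print(arm.read_state()["eef_pos"], arm.read_state()["gripper_width"],delta((558.75,226.55,51.5),176.15))
```

```text
bar (np.int32(22187), array([536.1, 229.4, 101.8]), array([543.5, 227.1, 114.4,  50.2,   7.6]))
[0.55947343 0.22646073 0.08109778] 0.2762497757034569 ('rot', array([0.03, 0.07, 0.05]), 'shift', array([ 0.8,  0. , 29.6]))
```

Request:
servo_tool(
  plan=[0,0,0,1,0,6,10,0,0,0,1,0,12,10,0,0,0,1,0,16,10,0,0,0,1,0,20,10,0,0,0,1,0,24,10,0,0,0,1,0,28,10,0,0,0,1,0,31,10,0,0,0,1,0,31,10],
  newtons=120,
)

```text
time_s: 33.08
eef_pos: [0.5579, 0.2263, 0.0513]
ee_rot: [[-0.998, 0.064, 0.0], [0.064, 0.998, -0.0], [-0.0, -0.0, -1.0]]
ft_force: [-5.9, -2.9, 29.5]
gripper_width: 0.276
gripper_force: 126.1
```

Request:
servo_tool(
  plan=[0,0,0,0,0,0,10,0,0,0,0,0,0,10],
)

```text
time_s: 33.25
eef_pos: [0.5579, 0.2264, 0.0513]
ee_rot: [[-0.998, 0.064, 0.001], [0.064, 0.998, -0.0], [-0.001, -0.0, -1.0]]
ft_force: [-4.9, -3.4, 28.1]
gripper_width: 0.271
gripper_force: 126.0
```

Seated again; release and go on to station 2.

Request:
servo_tool(
  plan=[0,0,0,0,0,0,60,0,0,0,0,0,-1,60,0,0,0,0,0,-2,60,0,0,0,0,0,-3,60,0,0,0,0,0,-40,60,0,0,0,0,0,-80,60,0,0,0,0,0,-120,60,0,0,0,0,0,-150,60],
)

```text
time_s: 33.92
eef_pos: [0.5584, 0.2265, 0.2019]
ee_rot: [[-0.998, 0.066, 0.001], [0.066, 0.998, 0.001], [-0.001, 0.001, -1.0]]
ft_force: [1.3, 0.8, -1.0]
gripper_width: 0.701
gripper_force: 0.0
```

Request:
servo_tool(
  plan=[0,0,0,0,60,0,60,0,0,0,0,105,0,60,0,0,0,0,105,0,60,0,0,0,0,105,0,60,0,0,0,0,105,0,60],
)

```text
time_s: 34.33
eef_pos: [0.5642, 0.3327, 0.1986]
ee_rot: [[-0.998, 0.063, -0.001], [0.063, 0.998, -0.0], [0.001, -0.0, -1.0]]
ft_force: [-0.0, -0.7, -0.1]
gripper_width: 0.703
gripper_force: 0.0
```

```bash
python3 bars.py; python3 -c "
from h import *
print(delta((565.8,331.3,42),176.15),arm.read_state()['joint_positions'])"
```

```text
bar (np.int32(9228), array([550.2, 229.6,  72. ]), array([557.8, 227.6,  28.2, 178.8,  86.1]))
  plane [ 0.     -0.0175  0.0724] 0.48020156148174487 0.6200320194680109
bar (np.int32(8541), array([558.4, 331.9,  72.5]), array([566.9, 331.3,  26.2, 180.3,  86.2]))
  plane [ 0.0012 -0.0014  0.0724] 0.4884053137984017 0.6283806202884283
bar (np.int32(9173), array([545.4, 126.2,  71.5]), array([551.6, 123.4,  29.3, 179.7,  86.1]))
  plane [-0.0011 -0.0379  0.0722] 0.47540178224497415 0.6153933549788911
topbar (np.int32(427), array([591.3, 117.1,  71.8]), array([590.5, 117.3,  26.4, 102.5,  85.5]))
sheet (np.int32(432), array([ 624.1, -307.7,   24.8]), array([ 628.6, -308.1,   71.6,   44.5,    3.1]))
[0.56486701 0.32988751 0.19872446] 34.4333
('rot', array([-0.09, -0.04,  0.02]), 'shift', array([ -0.9,   1.7, 156.7])) [-33.19548298  31.43562271  -3.15043868 103.0246323    2.35928632
  45.6871556   48.63035119]
```

Request:
servo_tool(
  plan=[0,0,0,0,0.5,40,60,0,0,0,0,0.5,80,60,0,0,0,0,0.5,115,60,0,0,0,0,0.5,140,60,0,0,0,0,0.5,155,60,0,0,0,0,0.5,156,60,0,0,0,0,0.5,156,60],
)

```text
time_s: 35.02
eef_pos: [0.565, 0.33, 0.0426]
ee_rot: [[-0.998, 0.068, -0.001], [0.068, 0.998, -0.002], [0.001, -0.002, -1.0]]
ft_force: [0.1, 0.1, 1.6]
gripper_width: 0.701
gripper_force: 0.0
```

Request:
servo_tool(
  plan=[0,0,0,0,0,0,10,0,0,0,0,0,0,10,0,0,0,0,0,0,10,0,0,0,0,0,0,10,0,0,0,0,0,0,10,0,0,0,0,0,0,10],
  newtons=110,
)

```text
time_s: 35.52
eef_pos: [0.5658, 0.3313, 0.0453]
ee_rot: [[-0.998, 0.067, 0.002], [0.067, 0.998, 0.0], [-0.002, 0.001, -1.0]]
ft_force: [-1.1, -2.0, 8.4]
gripper_width: 0.284
gripper_force: 107.8
```

Request:
servo_tool(
  plan=[0,0,0,0,0,-6,10,0,0,0,0,0,-12,10,0,0,0,0,0,-20,10,0,0,0,0,0,-30,10,0,0,0,0,0,-60,10,0,0,0,0,0,-90,10,0,0,0,0,0,-120,10,0,0,0,0,0,-120,10],
)

```text
time_s: 36.18
eef_pos: [0.5678, 0.3335, 0.1705]
ee_rot: [[-0.998, 0.066, 0.008], [0.066, 0.998, 0.006], [-0.008, 0.006, -1.0]]
ft_force: [0.9, 0.5, -1.1]
gripper_width: 0.286
gripper_force: 109.8
```

Request:
servo_tool(
  plan=[0,0,0,39.3,-243.8,0,10,0,0,0,39.3,-243.8,0,10,0,0,0,39.3,-243.8,0,10,0,0,0,39.3,-243.8,0,10,0,0,0,39.3,-243.8,0,10,0,0,0,39.3,-243.8,0,10,0,0,0,39.3,-243.8,0,10],
)

```text
time_s: 36.77
eef_pos: [0.5074, 0.0825, 0.164]
ee_rot: [[-0.997, 0.075, -0.002], [0.075, 0.997, -0.004], [0.001, -0.004, -1.0]]
ft_force: [-0.8, 0.1, -0.1]
gripper_width: 0.283
gripper_force: 109.8
```

Request:
servo_tool(
  plan=[0,0,0,39.3,-243.8,0,10,0,0,0,39.3,-243.8,0,10,0,0,0,39.3,-243.8,0,10,0,0,0,39.3,-243.8,0,10,0,0,0,39.3,-243.8,0,10,0,0,0,39.3,-243.8,0,10,0,0,0,39.3,-243.8,0,10],
)

```text
time_s: 37.35
eef_pos: [0.4521, -0.1574, 0.164]
ee_rot: [[-0.997, 0.076, -0.0], [0.076, 0.997, -0.003], [-0.0, -0.003, -1.0]]
ft_force: [0.7, -0.3, -0.8]
gripper_width: 0.283
gripper_force: 109.8
```

Request:
servo_tool(
  plan=[0,0,0,0,0,40,10,0,0,0,0,0,80,10,0,0,0,0,0,115,10,0,0,0,0,0,140,10,0,0,0,0,0,150,10,0,0,0,0,0,156,10,0,0,0,0,0,157,10,0,0,0,0,0,157,10],
)

```text
time_s: 38.02
eef_pos: [0.455, -0.1496, 0.0072]
ee_rot: [[-0.998, 0.066, 0.001], [0.066, 0.998, -0.0], [-0.001, -0.0, -1.0]]
ft_force: [0.5, -0.8, -0.9]
gripper_width: 0.283
gripper_force: 109.8
```

Request:
servo_tool(
  plan=[0,0,0,0,0,0,60,0,0,0,0,0,0,60,0,0,0,0,0,0,60,0,0,0,0,0,0,60,0,0,0,0,0,-40,62,0,0,0,0,0,-80,62,0,0,0,0,0,-120,62,0,0,0,0,0,-160,62],
)

```text
time_s: 38.68
eef_pos: [0.4537, -0.1495, 0.1682]
ee_rot: [[-0.998, 0.066, -0.001], [0.066, 0.998, 0.0], [0.001, 0.0, -1.0]]
ft_force: [0.8, -0.0, -0.0]
gripper_width: 0.725
gripper_force: 0.0
```

Request:
servo_tool(
  plan=[0,0,0,20,0,-50,62,0,0,0,20,0,-50,62,0,0,0,20,0,-50,62,0,0,0,20,0,-50,62,0,0,0,20,0,-50,62],
)

```text
time_s: 39.1
eef_pos: [0.4342, -0.1483, 0.2157]
ee_rot: [[-0.998, 0.066, -0.0], [0.066, 0.998, 0.0], [0.0, 0.0, -1.0]]
ft_force: [0.4, 0.4, 0.4]
gripper_width: 0.722
gripper_force: 0.0
```

Run:
```python
from h import *
c=capture("wrist"); P=cloud(c)
for r in zreg(P,.019,.035,(.36,.72,-.4,-.03),300): print(r)
P=cloud(capture("top"))
for r in zreg(P,.015,.05,(.36,.7,-.4,-.03),60): print("sheet",r)
print(arm.read_state()["eef_pos"], delta((616.6,-308.8,91),183.2))
```

```text
(np.int32(4539), array([ 449.3, -148. ,   26.3]), array([ 454.4, -148.4,   26. ,  149. ,   86.2]))
sheet (np.int32(127), array([ 648.2, -306.7,   24.7]), array([ 647.6, -304.7,   34.1,   42.7,   10.7]))
sheet (np.int32(561), array([ 446.7, -146.9,   25. ]), array([ 454.9, -149.4,   29. ,  151.9,   86.6]))
[ 0.43413316 -0.14809829  0.21506333] ('rot', array([ 0.03, -0.12, -6.97]), 'shift', array([-192.9, -148.4,  123.6]))
```

Request:
servo_tool(
  plan=[0,0,-4,-32,-25,10,62,0,0,-7,-64,-50,30,62,0,0,-7,-96,-74,55,62,0,0,-7,-128,-98,80,62,0,0,-7,-160,-123,105,62,0,0,-7,-193,-148,124,62,0,0,-7,-193,-148,124,62,0,0,-7,-193,-148,124,62],
)

```text
time_s: 39.87
eef_pos: [0.6185, -0.3114, 0.0866]
ee_rot: [[-0.999, -0.054, -0.004], [-0.054, 0.999, 0.001], [0.003, 0.001, -1.0]]
ft_force: [0.5, -0.2, -0.1]
gripper_width: 0.728
gripper_force: 0.0
```

Request:
servo_tool(
  plan=[0,0,0,0,0,0,62,0,0,0,0,0,0,62,0,0,0,0,0,0,62],
)

```text
time_s: 40.12
eef_pos: [0.6165, -0.3076, 0.0921]
ee_rot: [[-0.998, -0.057, -0.001], [-0.057, 0.998, 0.001], [0.001, 0.001, -1.0]]
ft_force: [-0.6, -0.0, -0.1]
gripper_width: 0.725
gripper_force: 0.0
```

Run:
```python
from h import *
c=capture("wrist"); P=cloud(c)
for r in zreg(P,.019,.035,(.55,.69,-.38,-.25),300): print(r)
print(arm.read_state()["eef_pos"], delta((616.6,-308.8,11),183.2))
```

```text
(np.int32(7204), array([ 620.5, -307.6,   26.3]), array([ 627.7, -307.2,   70.8,   44.2,    3.2]))
[ 0.61674322 -0.30774128  0.09265403] ('rot', array([ 0.02, -0.01,  0.06]), 'shift', array([ 0.2, -1.1, 81.7]))
```

Request:
servo_tool(
  plan=[0,0,0,0.5,0,30,62,0,0,0,0.5,0,60,62,0,0,0,0.5,0,75,62,0,0,0,0.5,0,81.5,62,0,0,0,0.5,0,81.5,62,0,0,0,0.5,0,81.5,62],
)

```text
time_s: 40.67
eef_pos: [0.6171, -0.3087, 0.0117]
ee_rot: [[-0.998, -0.056, 0.001], [-0.056, 0.998, -0.0], [-0.001, -0.0, -1.0]]
ft_force: [0.3, -1.0, 0.2]
gripper_width: 0.73
gripper_force: 0.0
```

Request:
servo_tool(
  plan=[0,0,0,0,0,0,25,0,0,0,0,0,0,25,0,0,0,0,0,0,25,0,0,0,0,0,0,25,0,0,0,0,0,0,25],
  newtons=70,
)

```text
time_s: 41.08
eef_pos: [0.6177, -0.3092, 0.0129]
ee_rot: [[-0.998, -0.056, 0.003], [-0.056, 0.998, -0.001], [-0.003, -0.001, -1.0]]
ft_force: [-0.0, 0.8, 6.1]
gripper_width: 0.492
gripper_force: 72.0
```

Request:
servo_tool(
  plan=[0,0,0,0,0,-20,25,0,0,0,0,0,-50,25,0,0,0,0,0,-80,25,0,0,0,0,0,-110,25,0,0,0,0,0,-140,25,0,0,0,0,0,-140,25,0,0,0,0,0,-140,25,0,0,0,0,0,-140,25],
)

```text
time_s: 41.75
eef_pos: [0.6164, -0.3088, 0.1512]
ee_rot: [[-0.998, -0.056, 0.0], [-0.056, 0.998, -0.0], [-0.0, -0.0, -1.0]]
ft_force: [-0.2, -0.2, -1.2]
gripper_width: 0.499
gripper_force: 71.2
```

Request:
servo_tool(
  plan=[0,0,0,4.6,213.7,0,25,0,0,0,4.6,213.7,0,25,0,0,0,4.6,213.7,0,25,0,0,0,4.6,213.7,0,25,0,0,0,4.6,213.7,0,25,0,0,0,4.6,213.7,0,25],
)

```text
time_s: 42.25
eef_pos: [0.5989, -0.0861, 0.1495]
ee_rot: [[-0.998, -0.065, -0.003], [-0.065, 0.998, 0.005], [0.002, 0.005, -1.0]]
ft_force: [0.6, 1.1, -0.2]
gripper_width: 0.493
gripper_force: 71.2
```

Request:
servo_tool(
  plan=[0,0,0,4.6,213.7,0,25,0,0,0,4.6,213.7,0,25,0,0,0,4.6,213.7,0,25,0,0,0,4.6,213.7,0,25,0,0,0,4.6,213.7,0,25,0,0,0,4.6,213.7,0,25],
)

```text
time_s: 42.75
eef_pos: [0.5818, 0.1268, 0.1497]
ee_rot: [[-0.998, -0.066, -0.002], [-0.066, 0.998, 0.004], [0.002, 0.004, -1.0]]
ft_force: [0.3, 0.7, 0.6]
gripper_width: 0.494
gripper_force: 71.3
```

Request:
servo_tool(
  plan=[0,0,4,1,38,0,25,0,0,7,1,76,0,25,0,0,7,2,115,0,25,0,0,7,3,150,0,25,0,0,7,4,190,0,25,0,0,7,4.6,213.7,0,25,0,0,7,4.6,213.7,0,25,0,0,7,4.6,213.7,20,25],
)

```text
time_s: 43.42
eef_pos: [0.5675, 0.3334, 0.1323]
ee_rot: [[-0.998, 0.062, 0.003], [0.062, 0.998, 0.002], [-0.003, 0.003, -1.0]]
ft_force: [0.5, -0.5, -0.8]
gripper_width: 0.495
gripper_force: 71.3
```

Request:
servo_tool(
  plan=[0,0,0,0,0,20,25,0,0,0,0,0,20,25,0,0,0,0,0,20,25,0,0,0,0,0,20,25],
)

```text
time_s: 43.75
eef_pos: [0.5673, 0.33, 0.1109]
ee_rot: [[-0.998, 0.067, -0.0], [0.067, 0.998, -0.001], [0.0, -0.001, -1.0]]
ft_force: [0.2, 0.1, -0.1]
gripper_width: 0.49
gripper_force: 71.3
```

Run:
```python
from h import *
c=capture("wrist"); cv2.imwrite("pics/w9.png",c["pixels"]); P=cloud(c)
for r in zreg(P,.0235,.033,(.48,.66,.285,.38),100): print("wall",r)
for r in zreg(P,.04,.05,(.45,.66,.285,.38),60): print("rest",r)
P=cloud(capture("top"))
for r in zreg(P,.015,.05,(.36,.7,-.4,-.03),60): print("sheet",r)
print(arm.read_state()["eef_pos"], delta((566.8,331.3,39),176.15))
```

```text
wall (np.int32(2557), array([545.3, 332.8,  27.3]), array([551.8, 332.4,  63.3,  37.3,  85.9]))
rest (np.int32(1508), array([502.6, 335.6,  46.4]), array([502.8, 335.4,  41.8,  12.2,  86.2]))
sheet (np.int32(699), array([ 453.7, -148.7,   25.1]), array([ 455.1, -149.4,   28.2,  152.3,   86.4]))
[0.56761932 0.33042661 0.11171309] ('rot', array([0.04, 0.06, 0.03]), 'shift', array([ 0.9,  0.8, 72.7]))
```

View pics/w9.png

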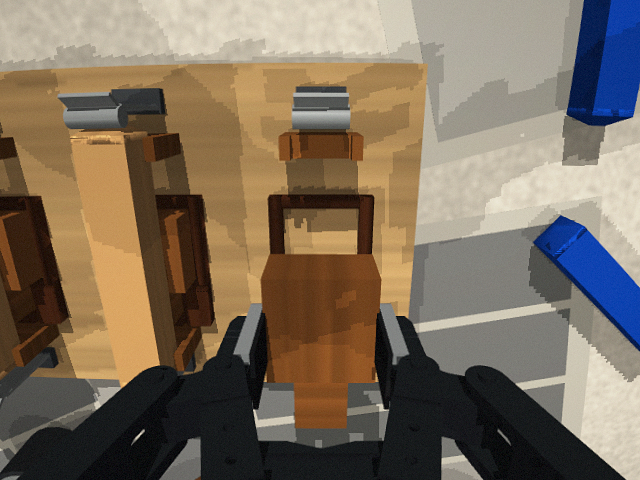

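Request:
servo_tool(
  plan=[0,0,0,0,0.8,20,25,0,0,0,0,0.8,40,25,0,0,0,0,0.8,52,25,0,0,0,0,0.8,60,25,0,0,0,0,0.8,66,25,0,0,0,0,0.8,72,25,0,0,0,0,0.8,72,25],
)

```text
time_s: 44.43
eef_pos: [0.5669, 0.3312, 0.0382]
ee_rot: [[-0.998, 0.066, -0.001], [0.066, 0.998, -0.0], [0.001, -0.0, -1.0]]
ft_force: [-0.0, -0.4, -0.3]
gripper_width: 0.489
gripper_force: 71.4
```

Request:
servo_tool(
  plan=[0,0,0,0,0,3,25,0,0,0,0,0,6,25,0,0,0,0,0,8,25,0,0,0,0,0,9,25,0,0,0,0,0,9,25],
)

```text
time_s: 44.85
eef_pos: [0.5673, 0.3315, 0.0309]
ee_rot: [[-0.998, 0.066, 0.001], [0.066, 0.998, 0.0], [-0.001, 0.0, -1.0]]
ft_force: [-1.2, -2.1, 7.9]
gripper_width: 0.493
gripper_force: 72.5
```

Request:
servo_tool(
  plan=[0,0,0,0,0,-1,60,0,0,0,0,0,-1,60,0,0,0,0,0,-1,60,0,0,0,0,0,-40,60,0,0,0,0,0,-80,60,0,0,0,0,0,-120,60,0,0,0,0,0,-150,60,0,0,0,0,0,-150,60],
)

```text
time_s: 45.52
eef_pos: [0.5698, 0.3331, 0.1865]
ee_rot: [[-0.998, 0.066, 0.008], [0.066, 0.998, 0.006], [-0.008, 0.006, -1.0]]
ft_force: [-0.4, 0.0, -0.4]
gripper_width: 0.698
gripper_force: 0.0
```

Request:
servo_tool(
  plan=[0,0,0,60,0,0,60,0,0,0,60,0,0,60,0,0,0,60,0,0,60,0,0,0,60,0,0,60],
)

```text
time_s: 45.85
eef_pos: [0.5063, 0.3357, 0.1799]
ee_rot: [[-0.998, 0.064, -0.0], [0.064, 0.998, 0.0], [0.0, 0.0, -1.0]]
ft_force: [0.7, -0.3, 0.3]
gripper_width: 0.706
gripper_force: 0.0
```

Run:
```python
from h import *
c=capture("wrist"); P=cloud(c)
for r in zreg(P,.038,.05,(.45,.66,.285,.38),60): print("blk/rest",r)
m=(P[...,2]>.036)&(P[...,2]<.055)&(abs(P[...,0]-.566)<.02)&(abs(P[...,1]-.3312)<.018)
q=P[m]; print(np.linalg.lstsq(np.c_[q[:,:2]-q[:,:2].mean(0),np.ones(len(q))],q[:,2],rcond=None)[0])
P=cloud(capture("top"))
for r in zreg(P,.015,.05,(.36,.7,-.4,-.03),60): print("sheet",r)
print(arm.read_state()["eef_pos"], delta((455,-148.5,120),176.15))
```

```text
blk/rest (np.int32(132), array([481.6, 336.8,  43.9]), array([481.6, 337. ,  25.9,   0.7,  86.6]))
blk/rest (np.int32(641), array([502.9, 335.5,  46.2]), array([502.5, 335.6,  41.8,  12.8,  86.1]))
blk/rest (np.int32(3741), array([570.3, 332.5,  44.3]), array([577.5, 332. ,  44.1,  71.8,  86.1]))
blk/rest (np.int32(761), array([627.1, 327.3,  45. ]), array([629.2, 327.2,  42.2,  13.9,  86.9]))
blk/rest (np.int32(282), array([648.4, 325.9,  44.2]), array([648.5, 325.8,  26.2,   2.8,  86.7]))
[ 0.00143391 -0.00129892  0.04446043]
sheet (np.int32(701), array([ 453.6, -148.7,   24.8]), array([ 455.1, -149.3,   27.9,  151.9,   86.5]))
[0.50792824 0.33534295 0.17975599] ('rot', array([0.01, 0.04, 0.05]), 'shift', array([  20.8, -486.3,   59.7]))
```

Request:
servo_tool(
  plan=[0,0,0,10.4,-243.1,0,60,0,0,0,10.4,-243.1,0,60,0,0,0,10.4,-243.1,0,60,0,0,0,10.4,-243.1,0,60,0,0,0,10.4,-243.1,0,60,0,0,0,10.4,-243.1,0,60,0,0,0,10.4,-243.1,0,60],
)

```text
time_s: 46.53
eef_pos: [0.4802, 0.0853, 0.1795]
ee_rot: [[-0.997, 0.076, -0.002], [0.076, 0.997, -0.004], [0.001, -0.004, -1.0]]
ft_force: [-0.2, 0.2, -0.2]
gripper_width: 0.704
gripper_force: 0.0
```

Request:
servo_tool(
  plan=[0,0,0,10.4,-243.1,59.5,60,0,0,0,10.4,-243.1,59.5,60,0,0,0,10.4,-243.1,59.5,60,0,0,0,10.4,-243.1,59.5,60,0,0,0,10.4,-243.1,59.5,60,0,0,0,10.4,-243.1,59.5,60,0,0,0,10.4,-243.1,59.5,60,0,0,0,10.4,-243.1,59.5,60],
)

```text
time_s: 47.2
eef_pos: [0.454, -0.1519, 0.1194]
ee_rot: [[-0.997, 0.073, -0.001], [0.073, 0.997, -0.001], [0.001, -0.001, -1.0]]
ft_force: [0.7, 1.1, -0.4]
gripper_width: 0.707
gripper_force: 0.0
```

Request:
servo_tool(
  plan=[0,0,0,0,0,40,60,0,0,0,0,0,75,60,0,0,0,0,0,100,60,0,0,0,0,0,112,60,0,0,0,0,0,116,60,0,0,0,0,0,116,60,0,0,0,0,0,116,60],
)

```text
time_s: 47.78
eef_pos: [0.455, -0.1478, 0.0047]
ee_rot: [[-0.998, 0.065, 0.001], [0.065, 0.998, 0.0], [-0.0, 0.0, -1.0]]
ft_force: [-0.2, -0.2, -1.1]
gripper_width: 0.703
gripper_force: 0.0
```

Request:
servo_tool(
  plan=[0,0,0,0,0,0,10,0,0,0,0,0,0,10,0,0,0,0,0,0,10,0,0,0,0,0,0,10,0,0,0,0,0,0,10,0,0,0,0,0,0,10],
  newtons=110,
)

```text
time_s: 48.28
eef_pos: [0.4549, -0.1486, 0.0057]
ee_rot: [[-0.998, 0.066, 0.002], [0.066, 0.998, -0.0], [-0.002, -0.0, -1.0]]
ft_force: [-1.9, 1.5, 14.1]
gripper_width: 0.278
gripper_force: 108.3
```

Request:
servo_tool(
  plan=[0,0,0,0,0,-30,10,0,0,0,0,0,-60,10,0,0,0,0,0,-95,10,0,0,0,0,0,-125,10,0,0,0,0,0,-140,10,0,0,0,0,0,-140,10,0,0,0,0,0,-140,10,0,0,0,0,0,-140,10],
)

```text
time_s: 48.95
eef_pos: [0.4539, -0.1484, 0.144]
ee_rot: [[-0.998, 0.066, -0.0], [0.066, 0.998, -0.0], [0.0, -0.0, -1.0]]
ft_force: [0.1, -0.1, -1.1]
gripper_width: 0.278
gripper_force: 108.4
```

Run:
```python
from h import *
print(arm.read_state()["eef_pos"], delta((565.85,331.4,144),176.15))
```

```text
[ 0.45390675 -0.14842805  0.14403627] ('rot', array([-0.  , -0.01,  0.06]), 'shift', array([-80. , 486.2,   0. ]))
```

Request:
servo_tool(
  plan=[0,0,0,-40,243.1,0,10,0,0,0,-40,243.1,0,10,0,0,0,-40,243.1,0,10,0,0,0,-40,243.1,0,10,0,0,0,-40,243.1,0,10,0,0,0,-40,243.1,0,10,0,0,0,-40,243.1,0,10],
)

```text
time_s: 49.53
eef_pos: [0.5114, 0.1006, 0.1429]
ee_rot: [[-0.998, 0.056, 0.0], [0.056, 0.998, 0.004], [-0.0, 0.004, -1.0]]
ft_force: [0.7, 0.7, -0.4]
gripper_width: 0.275
gripper_force: 108.6
```

Request:
servo_tool(
  plan=[0,0,0,-40,243.1,0,10,0,0,0,-40,243.1,0,10,0,0,0,-40,243.1,0,10,0,0,0,-40,243.1,0,10,0,0,0,-40,243.1,0,10,0,0,0,-40,243.1,0,10,0,0,0,-40,243.1,0,10],
)

```text
time_s: 50.12
eef_pos: [0.5654, 0.3409, 0.1422]
ee_rot: [[-0.998, 0.058, -0.001], [0.058, 0.998, 0.004], [0.001, 0.004, -1.0]]
ft_force: [0.1, 1.4, -0.8]
gripper_width: 0.278
gripper_force: 108.7
```

Request:
servo_tool(
  plan=[0,0,0,0,0,20,10,0,0,0,0,0,40,10,0,0,0,0,0,55,10,0,0,0,0,0,62,10,0,0,0,0,0,64,10,0,0,0,0,0,64,10,0,0,0,0,0,64,10,0,0,0,0,0,64,10],
)

```text
time_s: 50.78
eef_pos: [0.5668, 0.3316, 0.0811]
ee_rot: [[-0.998, 0.066, 0.001], [0.066, 0.998, 0.001], [-0.001, 0.001, -1.0]]
ft_force: [-0.7, 0.1, -0.7]
gripper_width: 0.275
gripper_force: 108.7
```

Run:
```python
from h import *
c=capture("wrist"); P=cloud(c)
for r in zreg(P,.098,.108,(.4,.6,.29,.37),300): print("bar",r)
print(arm.read_state()["eef_pos"], arm.read_state()["gripper_width"],delta((565.85,331.4,51.5),176.15))
```

```text
bar (np.int32(21255), array([540.8, 334.6, 101.8]), array([547.4, 331.7, 107.4,  50.2,   7.6]))
[0.56674511 0.33159246 0.08121576] 0.2765701815997595 ('rot', array([0.05, 0.07, 0.05]), 'shift', array([ 0.9, -0.3, 29.7]))
```

Request:
servo_tool(
  plan=[0,0,0,1,0,6,10,0,0,0,1,0,12,10,0,0,0,1,0,16,10,0,0,0,1,0,20,10,0,0,0,1,0,24,10,0,0,0,1,0,28,10,0,0,0,1,0,31,10,0,0,0,1,0,31,10],
  newtons=120,
)

```text
time_s: 51.5
eef_pos: [0.565, 0.3313, 0.0517]
ee_rot: [[-0.998, 0.066, 0.0], [0.066, 0.998, -0.0], [-0.0, -0.0, -1.0]]
ft_force: [-7.6, -4.1, 29.3]
gripper_width: 0.278
gripper_force: 124.4
```

Request:
servo_tool(
  plan=[0,0,0,0,0,0,10,0,0,0,0,0,0,10],
)

```text
time_s: 51.67
eef_pos: [0.5649, 0.3314, 0.0517]
ee_rot: [[-0.998, 0.066, 0.0], [0.066, 0.998, 0.0], [-0.0, 0.0, -1.0]]
ft_force: [-7.5, -4.6, 29.0]
gripper_width: 0.275
gripper_force: 124.4
```

Release, rise, back off over station 1, and check everything.

Request:
servo_tool(
  plan=[0,0,0,0,0,0,60,0,0,0,0,0,-1,60,0,0,0,0,0,-2,60,0,0,0,0,0,-3,60,0,0,0,0,0,-40,60,0,0,0,0,0,-80,60,0,0,0,0,0,-120,60,0,0,0,0,0,-150,60],
)

```text
time_s: 52.33
eef_pos: [0.5657, 0.3317, 0.202]
ee_rot: [[-0.998, 0.066, 0.001], [0.066, 0.998, 0.001], [-0.001, 0.001, -1.0]]
ft_force: [1.5, -0.2, -0.0]
gripper_width: 0.706
gripper_force: 0.0
```

Request:
servo_tool(
  plan=[0,0,0,40,-40,-20,60,0,0,0,60,-80,-40,60,0,0,0,60,-105,-50,60,0,0,0,60,-105,-50,60,0,0,0,60,-105,-50,60,0,0,0,60,-105,-50,60],
)

```text
time_s: 52.83
eef_pos: [0.4989, 0.2307, 0.2496]
ee_rot: [[-0.998, 0.067, 0.001], [0.067, 0.998, 0.001], [-0.001, 0.001, -1.0]]
ft_force: [-0.3, -0.3, 0.1]
gripper_width: 0.706
gripper_force: 0.0
```

```bash
python3 bars.py
python3 - <<'E'
from h import *
a=capture("wrist")["pixels"]; b=capture("scene")["pixels"]
cv2.imwrite("pics/fin.png",cv2.resize(np.vstack([a,b]),(450,600) if 0 else (400,600)))
P=cloud(capture("top"))
for r in zreg(P,.018,.07,(.6,.9,-.3,.15),100): print("tins",r)
print("before")
for r in zreg(np.load("top.npy"),.018,.07,(.6,.9,-.3,.15),100): print("tins",r)
E
```

```text
bar (np.int32(5405), array([551.8, 228. ,  72.5]), array([558.7, 227.3,  27. , 180.9,  86.3]))
  plane [ 0.0034 -0.0035  0.0724] 0.481817330658526 0.6217318882604934
bar (np.int32(4696), array([528.2, 125.7,  72. ]), array([538.7, 124.1,  28.8, 152.9,  86.5]))
  plane [-0.0046 -0.0112  0.0725] 0.46168095480596905 0.5981576464072178
bar (np.int32(4597), array([541.1, 333.4,  72.1]), array([551.9, 333.7,  28.2, 152.3,  87.1]))
  plane [-0.0022  0.014   0.0725] 0.4753499070616013 0.6110927759601934
topbar (np.int32(173), array([619.7, 113.6,  72.3]), array([615.9, 115. ,  25.4,  51. ,  84.7]))
topbar (np.int32(343), array([513.2, 333.4,  71.9]), array([522.9, 332.5,  27.5,  93.3,  87.6]))
[0.4987417  0.23183528 0.2487507 ] 52.9333
tins (np.int32(461), array([855.4,  99.2,  41.9]), array([858.2,  98.6,  58. ,  57.5,   2.2]))
tins (np.int32(782), array([764.3, -64.7,  54. ]), array([769.9, -65.9,  75.8,  72.4,  38.3]))
tins (np.int32(619), array([753.7,  84.5,  46.2]), array([757.1,  84.8,  67.1,  68.1,  41.7]))
tins (np.int32(410), array([ 754.5, -200.6,   22.9]), array([ 755.6, -201. , 
[... 219 characters left out ...]
]))
tins (np.int32(785), array([764.2, -64.4,  54. ]), array([768.4, -66.7,  73. ,  74.9,  77.2]))
tins (np.int32(620), array([753.7,  84.5,  46.2]), array([757.2,  83.7,  67.2,  66.8,  48.1]))
tins (np.int32(413), array([ 754.7, -200.4,   23.1]), array([ 755.7, -201. ,   93.2,   95.8,    6.4]))
tins (np.int32(196), array([629.8, 127. ,  31.3]), array([628.6, 117.7,  67.5,  58.9,  86.3]))
tins (np.int32(106), array([ 626.6, -294.1,   24.8]), array([ 631.8, -293.5,   12.9,   62.8,   89.9]))
tins (np.int32(229), array([ 617.9, -220. ,   25.3]), array([ 621.3, -220. ,   43.1,   45.2,    0.8]))
tins (np.int32(163), array([ 613. , -107.4,   25.5]), array([ 610.2, -109.4,   52.3,   33.1,   39.8]))
```

View pics/fin.png

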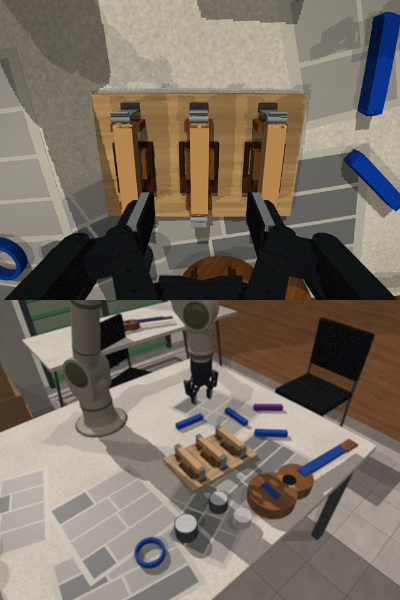

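The picture shows all three bars level in their clips (tops at 72.4 mm, as at the start) over the seated blocks. The sheet is clear and the tins and tape have not moved.

```bash
python3 -c "
from bench import arm
print(arm.sign_off())"
```

```text
the job is handed in; nothing more can be done
None
```

All three neck blocks lie flat in their pockets with a bar snapped level over each, the tins and tape are untouched, and the job was handed in at about 53 s.

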